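# Pin the swing cover of the home-built computer

### The job

The white fan cover of the home-built computer has lost its hinge pin: take the yellow-headed pin from the stand and thread it through the cover's knuckle and on through the bracket knuckle hidden below, feeling gently for the lower hole and never forcing the pin, until its head sits fully home. Then swing the cover, which has a blue knob, about the pin back over the fan until it rests against the red stop, and let go. Leave the other pins and everything else on the desk where they are.

Things in the scene. Friction and masses are not known exactly. Their poses are not given: they have to be found in the camera images.
- case: Fixed dark brown computer case, 200 (x) x 260 (y) x 85 high mm, white fascia on its front (-x) side. Origin: centre of its underside. The flat top (z +85) carries the fan grille (80 mm wide, centre x +35, y +10) and a red stop block (10 x 22 mm, 16 high; its face towards the cover at x = +88, y from +24 to +46).
- bracket_mid (a point): Fixed point of the case (case x +118, y -30, z +85 mm; case's axes), on the top face of the fixed aluminium bracket (34 x 104 mm, 22 thick) behind the case, level with the case top. Mid-range of the lower hinge hole: one through hole, 13 mm wide, on this point's y axis anywhere from -20 to +20 mm; not measured, mostly hidden by the cover's knuckle. Plain flat face elsewhere.
- cover: Loose white cover, 0.22 kg, lying flat on case and bracket, free to slide and turn. Origin: axis of its hinge hole, underside. Aluminium knuckle 34 x 34 mm, 14 thick, 13 mm hole; plate 6 thick, x -137 to -30, y -17 to +98 mm. Closed: axes parallel to the case's, edge x = -30 against the red stop. Starts open, 0.6 to 1.1 rad counterclockwise seen from above; closes clockwise.
- cover_hole (a point): Centre of the cover's knuckle hole at the underside; the top of the knuckle is 14 mm above. It starts within 10 mm of bracket_mid in x and y, resting on the bracket.
- cover_knob (a point): Centre of the top of the cover's round blue knob (20 mm diameter, 32 mm high above the plate), at cover x = -112, y = +70, z = +38 mm.
- pin: Hinge pin, 60 g: brass shaft 10 mm diameter, 46 long, tip bevelled to 7.5 mm diameter over 2 mm; round yellow head 20 mm diameter, 32 high, on top (78 in all). Origin: underside of the tip, z up the shaft. Starts upright in one of the stand's three holes, head resting on the stand. Fully home (head on the cover's knuckle) its tip is 32 mm below the bracket's top face.
- stand: Fixed grey pin stand, 150 (x) x 50 (y) x 52 high mm, three 13.5 mm through holes in a row along its x, at -50, 0 and +50 mm. Origin: centre of its underside.
- screw_red: Bystander: pin with a red head in the stand, same size as the yellow one, origin at its tip. Leave alone.
- screw_black: Bystander: pin with a black head in the stand, same size as the yellow one, origin at its tip. Leave alone.
- driver_big: Bystander: yellow-handled screwdriver, 190 mm, lying on the desk.
- driver_small: Bystander: black-handled screwdriver, 150 mm, lying on the desk.
- tape: Bystander: yellow tape roll, 90 mm across, 25 high.
- knife: Bystander: grey utility knife, 130 x 26 x 16 mm, lying on the desk.
- remote: Bystander: white remote control, 120 x 45 x 12 mm.
- jar: Bystander: glass jar with black lid, 60 mm across, 70 high.
Things that resemble listed ones, but are neither listed nor needed, are in the scene too. Several things have the shape of the pin; the one meant has the colours described above. What is shaped like the cover but black or pink is not meant.

How it is judged:
By the outcome, as a careful person would: the job done as asked, in the order asked, and still so for the second after the job is handed in, with the robot touching nothing.
It also fails if it takes over 72 s, if anything falls off the work surface, if the arm or the gripper's body presses on something with over 40 N, if the wrist force passes 120 N, or if a joint passes its speed limit or range.

### The arm

A 7-joint arm with a two-finger parallel gripper is mounted at the origin on the work surface. World frame = base frame: x ahead of the robot, y to its left, z up, the work surface at z = 0. Lengths are in m, angles in rad, forces in N, time in s.
With the tool pointing down it reaches from about 0.4 to 0.9 m from the base axis. Payload 5.6 kg.
Tool frame: the origin (TCP) lies midway between the tips of the shut fingers; the grasp point (between the pads) lies bot.grip_point_offset behind it (bot.grip_point_offset is the distance from the TCP to the grasp point, in m); z points along the fingers, y is the line along which they close (so a half turn about z gives the same grasp; the last joint's range is limited). The gripper opens to 92 mm and grips with 3 to 60 N. Pads are 20 mm wide; open, the fingers measure 128 mm over their backs; the gripper's body (75 mm by 189 mm) begins 69 mm behind the grasp point.
Start: joints at [-0.043, 0.468, -0.012, 1.603, 0.006, 1.071, -0.056], TCP at [0.65, -0, 0.184] pointing down, gripper open.
Joint ranges: [-2.53, 2.53], [-0.31, 2.02], [-1.57, 1.55], [0.28, 2.44], [-1.29, 4.43], [0.15, 1.84], [-2.92, 2.92]. Speed limits (rad/s): [2.57, 2.57, 3.14, 3.14, 3.14, 3.14, 3.14].

### API

Orientations are given as a rotation vector (axis times angle).
In Python, from rig import bot, optics, workorder, finder gives the robot as it stands.
- The arm moves only by the tool drive_tool, never from a script. Its argument "plan" is a list that holds one entry, the list of rows, each a list of 7 numbers: the turn, a rotation vector about the tool's x, y, z in degrees, then the shift along the tool's x, y, z in m, then the opening, from -1 (shut) to 1 (fully open), so that 0 is half open. A call has 1 to 5 rows; each row is the pose to reach, as a shift and turn from the pose commanded when the call began, along the tool's axes at that moment; what a row does not reach only later rows make up. A row lasts 1/10 s, in which the tool goes at most 50 mm and 8.59 degrees, less where a joint would pass 70% of its speed; a pose out of reach is approached as far as the arm can. A call with a gripper value outside its range is refused whole. The fingers move at their own pace and stop on an object; "newtons" is the grip in N (left out, the last holds). Time passes only in rows, so rows that repeat a pose let the fingers close. It gives the time, the measured TCP pose, the force, the opening and the grip force at its end, in the units of the state.
- bot.get_state(): the state, without advancing time (a new reading comes with each control period).
- optics.get_image(name): name is "scene" or "side" or "wrist"; returns the picture (480x640x3 uint8, blue, green, red); there is no depth.
- optics.camera_model(name): a dict with "intrinsics" (3x3 intrinsics, pixels), "world_from_camera" (4x4, takes a point from camera to world coordinates). Camera axes: x right, y up, looking along -z (the intrinsics and any distortion apply to the point x, -y, -z); pixel columns grow to the right and rows downward; lengths in m; the calibration is good to about 2 mm. A picture is of the moment at which its call begins: read the wrist's pose just before it. camera_model takes no time and is no camera call; for the wrist camera it gives the pose at the moment of the call.
- workorder.job_done(): hands the job in; it is judged then, once.
Trained networks look in the newest picture that a camera, given by its name, has taken for a name from the list of things; names that differ only in an ending like _2 or _b are one class to them, and where a whole thing is asked for, a point or a joint stands for the part that bears it (a point fixed in the world has none). Each returns a list of dicts, best first, with "confidence" (0 to 1); they miss things now and then, are a little off and sometimes report something else, mostly with a low value. They report only what shows in the picture. A call takes as long as a camera call. They do not tell look-alikes from the thing itself.
- finder.find_in(camera, label): "point" ([x, y, z] in m, in the coordinates of the camera as it stood for that picture, good to about 4 mm: the middle of the surface that is visible of it).
- finder.outline_of(camera, label): "mask" (480x640 bool, what is visible of it).
- finder.tip_of(camera, label): "point" ([x, y, z] in m, in the coordinates of the camera as it stood for that picture, good to about 4 mm: a listed point, or the origin of a listed thing).
The state is a dict: "clock": time; "joints": joint angles; "joint_velocities": joint speeds; "joint_torque": joint torques, N m; "eef_pos": TCP position; "ee_rot": TCP orientation; "ft_force": force on the tool from outside, world axes, zero at the start; "moment": the same for the moment, N m; "gripper_width": finger opening in m; "gripper_force": force on a finger pad.
Only numpy, scipy, OpenCV 4.12 (cv2) and the standard library are available. Lean on these libraries where they do the work, as an engineer would, in place of code of your own. Each camera call takes 0.05 s, during which the arm holds its last target. There are 200 camera calls.

## Working session

There is one attempt and no reset: what is moved stays moved. The work goes in short steps, Python scripts to look and compute and a tool call to move; the robot and the scene stay as the last step left them, time stands still between calls to the robot, and variables do not carry over. Pictures are saved under pics/ and viewed, at most 10 in all, crops included, and the job is handed in when it is done.

Besides the shell and the picture viewer there is one more tool, called after "Emit:" in YAML: its name, and indented under it one key for each argument. drive_tool: Moves the arm, as the interface text tells. Its arguments: {"type":"object","properties":{"plan":{"type":"array","items":{"type":"array","items":{"type":"array","items":{"type":"number"}}}},"newtons":{"type":"number"}},"required":["plan"]}

```bash
mkdir -p pics; cat > h.py <<'E'
import numpy as np, cv2
from rig import bot, optics, workorder, finder
from scipy.spatial.transform import Rotation as R
def world(cam,p,M=None):
    M=optics.camera_model(cam)["world_from_camera"] if M is None else M
    return (np.array(M)@np.r_[p,1])[:3]
def proj(cam,P):
    m=optics.camera_model(cam);M=np.linalg.inv(np.array(m["world_from_camera"]))
    c=(M@np.r_[P,1])[:3];c=np.array([c[0],-c[1],-c[2]]);u=np.array(m["intrinsics"])@c
    return u[:2]/u[2]
def pix2plane(cam,uv,z):
    m=optics.camera_model(cam);M=np.array(m["world_from_camera"])
    d=np.linalg.inv(np.array(m["intrinsics"]))@np.array([uv[0],uv[1],1.]);d=M[:3,:3]@np.array([d[0],-d[1],-d[2]])
    o=M[:3,3];return o+d*(z-o[2])/d[2]
E
python3 - <<'E'
from h import *
for c in("scene","side"):
    im=optics.get_image(c);cv2.imwrite(f"pics/{c}0.png",im)
    for l in("pin","stand","cover","cover_hole","cover_knob","bracket_mid","case"):
        for f in("find_in","tip_of"):
            r=getattr(finder,f)(c,l)
            print(c,l,f,[(np.round(world(c,x["point"]),3).tolist(),np.round(proj(c,world(c,x["point"]))).tolist(),round(x["confidence"],2)) for x in r[:4]])
s=bot.get_state();print(s["clock"],s["eef_pos"],s["ee_rot"],bot.grip_point_offset)
E
```

```text
scene pin find_in [([0.554, -0.362, 0.075], [255.0, 192.0], 0.55), ([0.519, 0.08, 0.082], [368.0, 264.0], 0.34)]
scene pin tip_of [([0.546, -0.365, 0.004], [258.0, 207.0], 0.39), ([0.574, 0.465, -0.002], [465.0, 384.0], 0.38), ([0.534, -0.272, 0.002], [280.0, 221.0], 0.37)]
scene stand find_in [([0.568, -0.353, 0.04], [255.0, 204.0], 0.91), ([0.528, -0.01, 0.092], [343.0, 245.0], 0.52), ([0.429, -0.538, 0.015], [252.0, 163.0], 0.27)]
scene stand tip_of [([0.55, -0.371, -0.004], [256.0, 208.0], 0.63), ([0.714, 0.346, -0.004], [391.0, 388.0], 0.52)]
scene cover find_in [([0.531, -0.011, 0.086], [342.0, 247.0], 0.93), ([0.236, -0.286, 0.006], [344.0, 175.0], 0.87), ([0.823, -0.181, 0.003], [224.0, 287.0], 0.8), ([0.523, 0.077, 0.082], [366.0, 264.0], 0.7)]
scene cover tip_of [([0.819, -0.098, -0.001], [244.0, 304.0], 0.89), ([0.612, 0.005, 0.081], [325.0, 266.0], 0.64), ([0.317, -0.218, -0.002], [341.0, 198.0], 0.64), ([0.71, 0.343, -0.001], [392.0, 386.0], 0.21)]
scene cover_hole find_in [([0.821, -0.174, 0.006], [226.0, 287.0], 0.92), ([0.239, -0.287, 0.003], [343.0, 176.0], 0.75)]
sc
[... 2193 characters left out ...]
, 0.72), ([0.42, -0.544, 0.01], [278.0, 454.0], 0.3)]
side cover_knob tip_of [([0.808, -0.225, 0.038], [444.0, 309.0], 0.84), ([0.478, -0.013, 0.122], [300.0, 238.0], 0.76), ([0.23, -0.311, 0.041], [189.0, 351.0], 0.62)]
side bracket_mid find_in [([0.484, -0.082, 0.086], [304.0, 264.0], 0.63)]
side bracket_mid tip_of [([0.608, -0.007, 0.082], [349.0, 247.0], 0.65)]
side case find_in [([0.484, -0.08, 0.085], [304.0, 264.0], 0.75), ([0.525, -0.02, 0.092], [319.0, 248.0], 0.69), ([0.71, 0.328, 0.021], [367.0, 205.0], 0.34)]
side case tip_of [([0.491, 0.021, 0.0], [306.0, 267.0], 0.65)]
1.5 [ 6.50009767e-01 -3.82055823e-05  1.83991616e-01] [ 2.22144387e+00  2.22135273e+00 -2.08231279e-05] 0.0187
```

View pics/scene0.png

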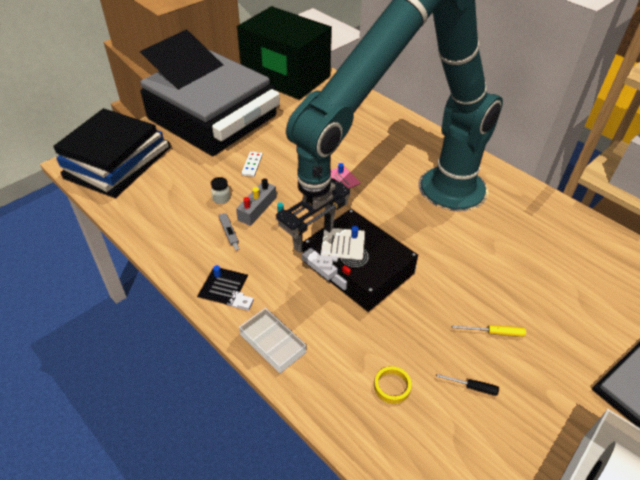

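View pics/side0.png

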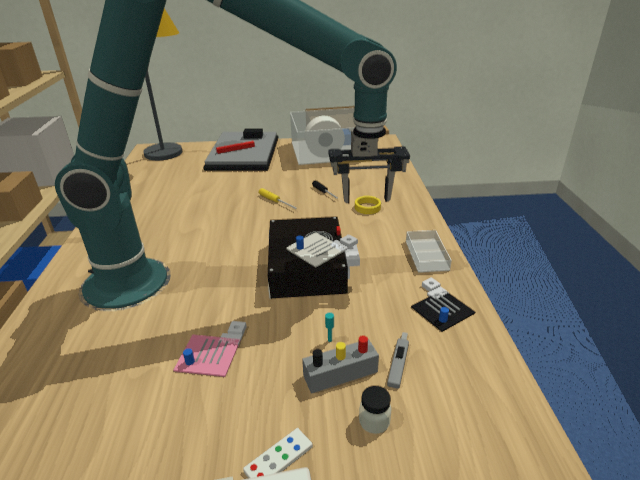

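Candidates for the yellow pin (scene view): the red pin at (248,202), yellow at (256,193) and black at (265,185), all in the stand, plus the teal pin standing on the desk at (280,210). I choose the yellow one in the stand's middle hole (side view 341,351). Of the covers, I choose the white one on the case (343,246), not the pink one (344,176) or the black one (225,285).

```bash
python3 - <<'E'
from h import *
def blob(im,box,lo,hi):
    x0,y0,x1,y1=box;h=cv2.cvtColor(im[y0:y1,x0:x1],cv2.COLOR_BGR2HSV)
    m=cv2.inRange(h,lo,hi);n,l,st,c=cv2.connectedComponentsWithStats(m)
    i=1+np.argmax(st[1:,4]);return c[i]+[x0,y0],st[i,4]
im={c:cv2.imread(f"pics/{c}0.png") for c in("scene","side")}
bx={"scene":(235,175,280,225),"side":(295,325,385,395)}
rg={"yellow":((22,150,120),(35,255,255)),"red":((0,190,90),(6,255,255))}
for n,(lo,hi) in rg.items():
    for c in im:
        p,a=blob(im[c],bx[c],lo,hi);print(n,c,p.round(1),a,pix2plane(c,p,.070).round(4))
p,a=blob(im["side"],bx["side"],(0,0,0),(180,255,40));print("black",p,a,pix2plane("side",p,.07).round(4))
a=im["scene"][160:240,225:305];b=im["side"][310:400,290:390]
cv2.imwrite("pics/crop.png",np.hstack([cv2.resize(a,(400,400)),cv2.resize(b,(400,400))]))
m=optics.camera_model("wrist");print(np.round(m["world_from_camera"],3),m["intrinsics"])
E
```

```text
yellow scene [255.4 192. ] 62 [ 0.5503 -0.3665  0.07  ]
yellow side [340.1 350.4] 152 [ 0.5481 -0.3655  0.07  ]
red scene [246.4 201.7] 47 [ 0.5986 -0.3511  0.07  ]
red side [362.5 344. ] 125 [ 0.596  -0.3518  0.07  ]
black [374.01923077 390.74358974] 156 [ 0.6007 -0.4711  0.07  ]
[[ 1.     0.     0.001  0.649]
 [-0.001  0.956  0.294  0.084]
 [-0.001 -0.294  0.956  0.383]
 [ 0.     0.     0.     1.   ]] [[368.83886932   0.         325.13087986]
 [  0.         368.83886932 239.38988748]
 [  0.           0.           1.        ]]
```

View pics/crop.png

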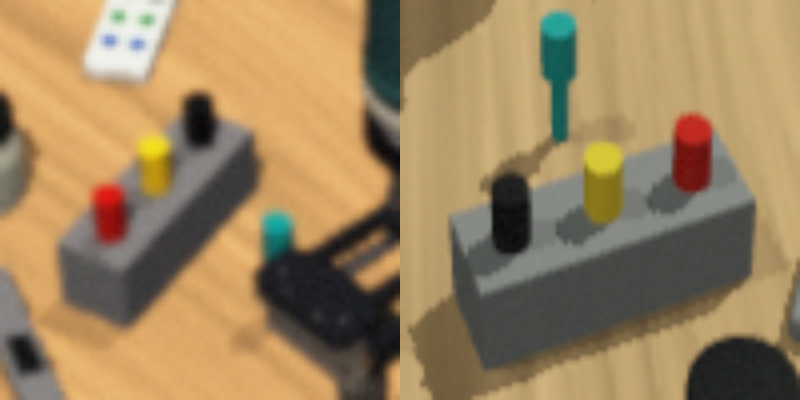

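The crop confirms it: the yellow pin stands in the middle hole at (0.549, -0.366), with the row direction at about 17° yaw. Next I move above it.

Emit:
drive_tool:
  plan:
    - [[0,0,8,-0.04,-0.01,0,-0.2],[0,0,16,-0.08,-0.02,0,-0.2],[0,0,24,-0.12,-0.03,0,-0.2],[0,0,32,-0.16,-0.04,-0.01,-0.2],[0,0,40,-0.2,-0.05,-0.01,-0.2]]
  newtons: 20

```text
clock: 2.0
eef_pos: [0.6002, -0.2018, 0.1954]
ee_rot: [2.85, 1.319, 0.003]
ft_force: [0.7, 0.3, 0.1]
gripper_width: 0.0541
gripper_force: 0.0
```

```bash
cat >> h.py <<'E'
def go(p,ydir=None):
    """shift/turn (tool axes) to reach TCP p with tool pointing down, tool y along ydir (deg, mod 180)"""
    s=bot.get_state();A=R.from_rotvec(s["ee_rot"]);sh=A.inv().apply(np.array(p)-s["eef_pos"])
    y=A.apply([0,1,0]);cur=np.degrees(np.arctan2(y[1],y[0]))
    if ydir is None: ydir=cur
    d=(ydir-cur+90)%180-90;c=np.radians(cur+d)
    T=R.from_matrix(np.array([[-np.sin(c),np.cos(c),0],[np.cos(c),np.sin(c),0],[0,0,-1]]).T.T)
    yv=np.array([np.cos(c),np.sin(c),0]);zv=np.array([0,0,-1.]);xv=np.cross(yv,zv)
    T=R.from_matrix(np.c_[xv,yv,zv])
    print("t",round(s["clock"],2),"pos",s["eef_pos"].round(4),"ydir",round(cur,1),"turn",np.degrees((A.inv()*T).as_rotvec()).round(2),"shift",sh.round(4),"F",np.round(s["ft_force"],1),"q",np.round(s["joints"],2),"w",round(s["gripper_width"],4))
E
python3 -c "
from h import *
go([.549,-.366,.19],-73.2)"
```

```text
t 2.0 pos [ 0.6002 -0.2018  0.1954] ydir -40.3 turn [ 0.1  -0.1  32.87] shift [-0.1584  0.0672  0.0054] F [0.7 0.3 0.1] q [ 0.13  0.43  0.19  1.65 -0.09  1.07 -0.36] w 0.0541
```

Emit:
drive_tool:
  plan:
    - [[0,0,8,-0.04,0.017,0.001,-0.2],[0,0,16,-0.08,0.034,0.002,-0.2],[0,0,24,-0.12,0.05,0.003,-0.2],[0,0,32.8,-0.158,0.067,0.005,-0.2],[0,0,32.8,-0.158,0.067,0.005,-0.2]]

```text
clock: 2.5
eef_pos: [0.5455, -0.3718, 0.1891]
ee_rot: [3.105, 0.449, -0.004]
ft_force: [-0.9, 1.0, 0.4]
gripper_width: 0.0369
gripper_force: 0.0
```

```bash
python3 - <<'E'
from h import *
M=optics.camera_model("wrist")["world_from_camera"];im=optics.get_image("wrist");cv2.imwrite("pics/w1.png",im)
h=cv2.cvtColor(im,cv2.COLOR_BGR2HSV)
m=cv2.inRange(h,(22,150,100),(35,255,255));n,l,st,c=cv2.connectedComponentsWithStats(m)
for i in range(1,n):
    if st[i,4]>100:print(c[i],st[i],pix2plane("wrist",c[i],.078),)
go([.549,-.366,.19],-73.2)
E
```

```text
[318.2202381  219.66666667] [308 205  22  30 504] [ 0.55043741 -0.35949913  0.078     ]
t 2.55 pos [ 0.5475 -0.3678  0.1889] ydir -73.2 turn [0.07 0.09 0.04] shift [ 0.0019 -0.0013 -0.0012] F [-0.2  1.  -0.2] q [ 0.29  0.49  0.35  1.59 -0.18  1.09 -0.59] w 0.0369
```

View pics/w1.png

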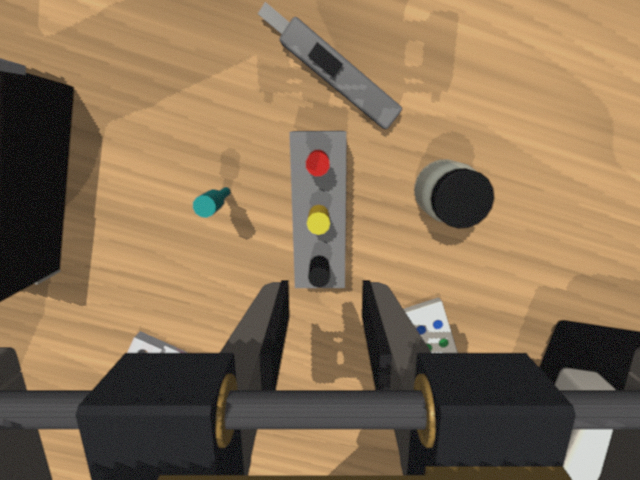

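```bash
python3 - <<'E'
from h import *
im=optics.get_image("wrist");h=cv2.cvtColor(im,cv2.COLOR_BGR2HSV)
m=cv2.inRange(h,(22,130,60),(35,255,255));n,l,st,c=cv2.connectedComponentsWithStats(m);i=1+np.argmax(st[1:,4])
v=h[...,2][l==i];print(st[i],c[i],np.percentile(v,[5,25,50,75,95]))
t=np.argwhere((l==i)&(h[...,2]>np.percentile(v,75)*.92));p=t.mean(0)[::-1];print(p,len(t),np.ptp(t,0),pix2plane("wrist",p,.084))
P=pix2plane("wrist",p,.084);go([P[0],P[1],.057],-73.2)
for P in((.549,-.366,.084),(.549,-.366,.052)):print(proj("wrist",P))
E
```

```text
[311 209  23  29 527] [322.26944972 223.32827324] [128.3 165.  214.  215.  216. ]
[321.83094556 226.747851  ] 349 [20 20] [ 0.54853116 -0.36077835  0.084     ]
t 2.6 pos [ 0.5492 -0.3649  0.1888] ydir -72.9 turn [-0.01  0.02  0.32] shift [ 0.0007 -0.0041  0.1318] F [ 0.3  1.7 -0.3] q [ 0.29  0.49  0.35  1.59 -0.18  1.09 -0.59] w 0.0369
[327.83567071 227.97711055]
[327.61661727 218.91894381]
```

Emit:
drive_tool:
  plan:
    - [[0,0,0.3,0.0,-0.003,0.03,-0.2],[0,0,0.3,0.0,-0.003,0.06,-0.2],[0,0,0.3,0.0,-0.003,0.075,-0.2],[0,0,0.3,0.0,-0.003,0.075,-0.2],[0,0,0.3,0.0,-0.003,0.075,-0.2]]

```text
clock: 3.1
eef_pos: [0.5498, -0.3609, 0.1148]
ee_rot: [3.107, 0.464, 0.001]
ft_force: [-0.1, -0.2, 1.0]
gripper_width: 0.0369
gripper_force: 0.0
```

```bash
cat >> h.py <<'E'
def yellow(z=.084):
    m0=optics.camera_model("wrist");s=bot.get_state();im=optics.get_image("wrist");h=cv2.cvtColor(im,cv2.COLOR_BGR2HSV)
    m=cv2.inRange(h,(22,130,60),(35,255,255));n,l,st,c=cv2.connectedComponentsWithStats(m);i=1+np.argmax(st[1:,4])
    v=h[...,2][l==i];t=np.argwhere((l==i)&(h[...,2]>np.percentile(v,75)*.92));p=t.mean(0)[::-1]
    old=optics.camera_model;optics_cm=m0
    M=np.array(m0["world_from_camera"]);d=np.linalg.inv(np.array(m0["intrinsics"]))@np.r_[p,1];d=M[:3,:3]@(d*[1,-1,-1]);o=M[:3,3]
    P=o+d*(z-o[2])/d[2];print("pix",p,"ptp",np.ptp(t,0),"P",P.round(4),"tcp",s["eef_pos"].round(4));return im,P
E
python3 - <<'E'
from h import *
im,P=yellow();im,P=yellow();go([P[0],P[1],.057],-73.2);cv2.imwrite("pics/w2.png",im)
E
```

```text
pix [330.53728814 262.21525424] ptp [26 27] P [ 0.5469 -0.3642  0.084 ] tcp [ 0.5498 -0.3609  0.1148]
pix [329.62393162 262.06666667] ptp [26 27] P [ 0.5469 -0.3642  0.084 ] tcp [ 0.5501 -0.3614  0.1154]
t 3.2 pos [ 0.5501 -0.3617  0.1157] ydir -73.1 turn [ 0.12 -0.12  0.13] shift [-0.0039  0.0013  0.0587] F [ 0.6 -0.4  0.9] q [ 0.3   0.56  0.33  1.66 -0.21  0.96 -0.57] w 0.0372
```

View pics/w2.png

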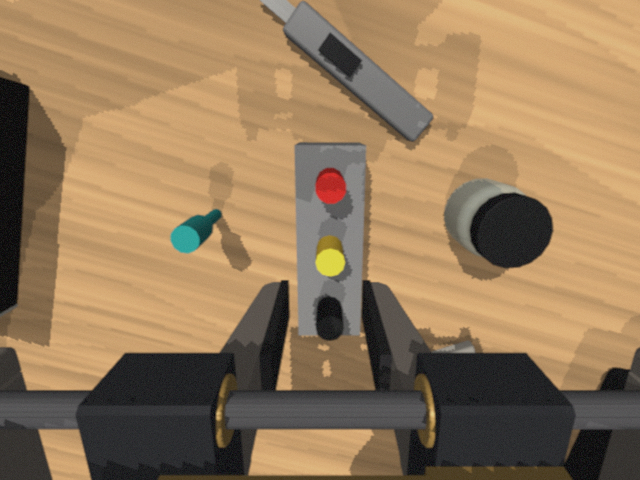

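The yellow head lies between the fingertips at (330,262). The red one at (330,187) and the black one at (330,318) are clear of the fingers. I descend and grip.

Emit:
drive_tool:
  plan:
    - [[0,0,0,-0.0035,0.001,0.02,-0.2],[0,0,0,-0.0035,0.001,0.04,-0.2],[0,0,0,-0.0035,0.001,0.058,-0.2],[0,0,0,-0.0035,0.001,0.058,-0.2],[0,0,0,-0.0035,0.001,0.058,-0.2]]

```text
clock: 3.7
eef_pos: [0.5465, -0.3637, 0.0572]
ee_rot: [3.107, 0.461, 0.002]
ft_force: [0.9, -0.6, 0.6]
gripper_width: 0.0365
gripper_force: 0.0
```

Emit:
drive_tool:
  plan:
    - [[0,0,0,0,0,0,-0.8],[0,0,0,0,0,0,-0.8],[0,0,0,0,0,0,-0.8],[0,0,0,0,0,0,-0.8],[0,0,0,0,0,0,-0.8]]
  newtons: 25

```text
clock: 4.2
eef_pos: [0.5459, -0.3632, 0.0562]
ee_rot: [3.107, 0.462, 0.0]
ft_force: [-0.5, 0.3, 0.6]
gripper_width: 0.0092
gripper_force: 0.0
```

```bash
python3 - <<'E'
from h import *
im,P=yellow();s=optics.get_image("side")
cv2.imwrite("pics/w3.png",np.hstack([cv2.resize(im,(400,300)),cv2.resize(s[280:400,260:420],(400,300))]))
E
```

```text
pix [327.91501416 290.6572238 ] ptp [34 16] P [ 0.5487 -0.3625  0.084 ] tcp [ 0.5459 -0.3632  0.0562]
```

View pics/w3.png

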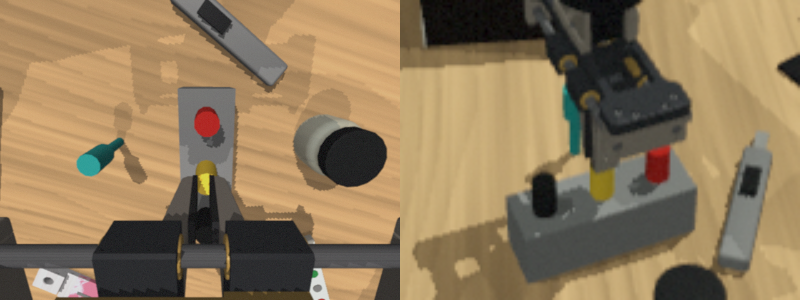

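```bash
python3 - <<'E'
from h import *
s=bot.get_state();A=R.from_rotvec(s["ee_rot"]);t=s["eef_pos"]
for n,o in(("tcp",[0,0,0]),("grip",[0,0,-.0187]),("x+10",[.01,0,0]),("x-10",[-.01,0,0])):print(n,proj("wrist",t+A.apply(o)).round(1))
for d in(0,.01,.02):
  for z in(.084,.052):
    P=np.array([.5475,-.3645,0])+A.apply([d,0,0])*[1,1,0]+[0,0,z];print(d,z,[proj(c,P).round(1).tolist() for c in("wrist","scene","side")])
for c in("scene","side","wrist"):
    h=cv2.cvtColor(optics.get_image(c),cv2.COLOR_BGR2HSV);m=cv2.inRange(h,(22,130,60),(35,255,255));n,l,st,ce=cv2.connectedComponentsWithStats(m)
    for i in range(1,n):
        if st[i,4]>15:print(c,st[i],ce[i].round(1))
m=m[258:312:2,300:356:2]
print("\n".join("".join(".#"[int(v>0)] for v in r) for r in m))
E
```

```text
tcp [327.3 274.9]
grip [327.5 288.4]
x+10 [327.4 258.8]
x-10 [327.3 290.6]
0 0.084 [[331.0, 293.8], [256.2, 188.5], [339.8, 345.1]]
0 0.052 [[330.2, 270.3], [256.9, 196.2], [339.7, 356.3]]
0.01 0.084 [[331.1, 275.6], [254.4, 190.4], [344.3, 343.8]]
0.01 0.052 [[330.2, 254.4], [255.1, 198.1], [344.2, 354.9]]
0.02 0.084 [[331.1, 256.9], [252.6, 192.3], [348.9, 342.4]]
0.02 0.052 [[330.3, 238.0], [253.3, 200.0], [348.6, 353.6]]
scene [620  87  13  16  44] [627.8  95.2]
scene [253 188   5  11  40] [255. 193.]
scene [489 325  38  11 317] [507.1 330.2]
scene [374 366  38  37 599] [392.6 383.9]
side [258 188  22  15 162] [268.4 194.7]
side [366 198  15  17 116] [375.2 207.2]
side [336 346  10  14 110] [340.4 353.2]
wrist [ 314  256   33   57 1254] [327.9 281.8]
...........########.........
..........##########........
.........############.......
........##############......
........###############.....
........###############.....
.......################.....
.......################.....
.......################.....
.......#################....
.......#################....
........##########.#####....
........##########..........
........##########..........
........##########..........
........##########..........
........##########..........
.........#########..........
........##########..........
........##########..........
........##########..........
........##########..........
........##########..........
........##########..........
........##########..........
..........########..........
...........#######..........
```

```bash
python3 - <<'E'
from h import *
for z in(.184,.216):
  for dx in(-.055,.055):print(z,dx,proj("side",(.65+dx,0,z)).round(1),proj("scene",(.65+dx,0,z)).round(1))
im=cv2.imread("pics/side0.png");print(im[185:215:2,348].tolist(),im[185:215:2,388].tolist())
E
```

```text
0.184 -0.055 [344.3 212.4] [329.  236.3]
0.184 0.055 [386.7 210.4] [297.8 258. ]
0.216 -0.055 [344.4 201.4] [329.4 227.7]
0.216 0.055 [387.4 199.4] [297.6 249.5]
[[38, 40, 41], [40, 44, 45], [34, 39, 40], [31, 31, 34], [29, 33, 35], [30, 37, 38], [32, 41, 47], [32, 40, 46], [33, 42, 46], [64, 90, 109], [120, 170, 198], [120, 171, 200], [119, 169, 198], [119, 169, 198], [116, 168, 196]] [[59, 67, 68], [68, 75, 77], [69, 78, 82], [71, 80, 83], [70, 78, 80], [67, 75, 81], [71, 79, 85], [71, 80, 83], [89, 118, 138], [118, 171, 199], [122, 172, 201], [115, 167, 194], [116, 168, 194], [118, 170, 198], [118, 172, 198]]
```

The pads closed above the head. In three separate views the real fingertips sit about 30 mm above the reported TCP. I reopen and go 30 mm lower, watching the force.

Emit:
drive_tool:
  plan:
    - [[0,0,0,0,0,-0.005,-0.2],[0,0,0,0,0,-0.005,-0.2],[0,0,0,0,0,-0.005,-0.2],[0,0,0,0,0,0.005,-0.2],[0,0,0,0,0,0.01,-0.2]]

```text
clock: 4.95
eef_pos: [0.5453, -0.3628, 0.0448]
ee_rot: [-3.107, -0.462, 0.001]
ft_force: [-0.8, 0.8, 0.7]
gripper_width: 0.0367
gripper_force: 0.0
```

Emit:
drive_tool:
  plan:
    - [[0,0,0,0.001,0,0.006,-0.2],[0,0,0,0.001,0,0.011,-0.2],[0,0,0,0.001,0,0.015,-0.2],[0,0,0,0.001,0,0.018,-0.2],[0,0,0,0.001,0,0.018,-0.2]]

```text
clock: 5.45
eef_pos: [0.5465, -0.3628, 0.0275]
ee_rot: [-3.107, -0.461, 0.001]
ft_force: [-0.0, 0.4, 0.1]
gripper_width: 0.0367
gripper_force: 0.0
```

Emit:
drive_tool:
  plan:
    - [[0,0,0,0,0,0,-0.8],[0,0,0,0,0,0,-0.8],[0,0,0,0,0,0,-0.8],[0,0,0,0,0,0,-0.8],[0,0,0,0,0,0,-0.8]]
  newtons: 25

```text
clock: 5.95
eef_pos: [0.5471, -0.3637, 0.0284]
ee_rot: [3.106, 0.461, 0.001]
ft_force: [0.9, -1.8, 0.1]
gripper_width: 0.0196
gripper_force: 25.0
```

Emit:
drive_tool:
  plan:
    - [[0,0,0,0,0,-0.01,-0.8],[0,0,0,0,0,-0.03,-0.8],[0,0,0,0,0,-0.06,-0.8],[0,0,0,0,0,-0.09,-0.8],[0,0,0,0,0,-0.12,-0.8]]

```text
clock: 6.45
eef_pos: [0.5462, -0.362, 0.1495]
ee_rot: [-3.106, -0.461, 0.001]
ft_force: [1.3, -1.0, -0.0]
gripper_width: 0.0191
gripper_force: 25.0
```

```bash
python3 - <<'E'
from h import *
go([.609,.003,.155],-90)
E
```

```text
t 6.45 pos [ 0.5462 -0.362   0.1495] ydir -73.1 turn [-0.1   0.05 16.9 ] shift [ 0.1662 -0.3309 -0.005 ] F [ 1.3 -1.  -0. ] q [ 0.29  0.52  0.34  1.64 -0.2   1.02 -0.58] w 0.0191
```

Emit:
drive_tool:
  plan:
    - [[0,0,2,0.014,-0.028,-0.001,-0.8],[0,0,4,0.032,-0.064,-0.002,-0.8],[0,0,6,0.05,-0.1,-0.003,-0.8],[0,0,8,0.068,-0.136,-0.004,-0.8],[0,0,10,0.086,-0.172,-0.005,-0.8]]

```text
clock: 6.95
eef_pos: [0.5785, -0.171, 0.1536]
ee_rot: [-3.135, -0.187, 0.001]
ft_force: [-0.1, 0.5, -0.9]
gripper_width: 0.0191
gripper_force: 25.0
```

```bash
python3 - <<'E'
from h import *
go([.609,.003,.155],-90)
E
```

```text
t 6.95 pos [ 0.5785 -0.171   0.1536] ydir -83.2 turn [-0.07  0.05  6.82] shift [ 0.051  -0.1692 -0.0012] F [-0.1  0.5 -0.9] q [-0.04  0.43  0.35  1.77 -0.17  0.97 -1.07] w 0.0191
```

Emit:
drive_tool:
  plan:
    - [[0,0,2,0.012,-0.04,0,-0.8],[0,0,4,0.024,-0.08,0,-0.8],[0,0,6,0.036,-0.12,0,-0.8],[0,0,7,0.046,-0.15,0,-0.8],[0,0,7,0.05,-0.165,0,-0.8]]

```text
clock: 7.45
eef_pos: [0.6086, 0.001, 0.1533]
ee_rot: [-3.14, -0.005, 0.002]
ft_force: [-0.7, -0.1, -0.1]
gripper_width: 0.0193
gripper_force: 25.0
```

Emit:
drive_tool:
  plan:
    - [[0,0,0,0,0,0,-0.8],[0,0,0,0,0,0,-0.8],[0,0,0,0,0,0,-0.8]]

```text
clock: 7.75
eef_pos: [0.6085, -0.0064, 0.1532]
ee_rot: [3.141, -0.008, -0.0]
ft_force: [0.0, -0.7, -0.3]
gripper_width: 0.0194
gripper_force: 25.0
```

```bash
python3 - <<'E'
from h import *
s=bot.get_state();im=optics.get_image("wrist");cv2.imwrite("pics/w4.png",im)
r=finder.tip_of("wrist","cover_hole");print([(world("wrist",x["point"]).round(4),round(x["confidence"],2)) for x in r[:2]])
r=finder.tip_of("wrist","pin");print([(world("wrist",x["point"]).round(4),round(x["confidence"],2)) for x in r[:2]])
r=finder.tip_of("wrist","bracket_mid");print([(world("wrist",x["point"]).round(4),round(x["confidence"],2)) for x in r[:2]])
go([.609,.003,.155],-90)
e=bot.get_state()["eef_pos"];print("tip exp",proj("wrist",e-[0,0,.0224]),"hole exp",proj("wrist",(.609,.003,.099)))
E
```

```text
[(array([0.6058, 0.0064, 0.0845]), 0.87)]
[(array([ 0.5283, -0.2692,  0.0007]), 0.92), (array([ 0.6072, -0.0065,  0.1299]), 0.75)]
[(array([ 0.6064, -0.0058,  0.0845]), 0.78)]
t 7.95 pos [ 0.6087 -0.0051  0.1531] ydir -90.2 turn [ 0.02  0.   -0.23] shift [ 0.0002 -0.0081 -0.0019] F [ 0.8  0.  -0.2] q [-0.3   0.44  0.33  1.76 -0.17  0.98 -1.48] w 0.0194
tip exp [326.82059638 260.88564451] hole exp [315.43313614 245.20583964]
```

View pics/w4.png

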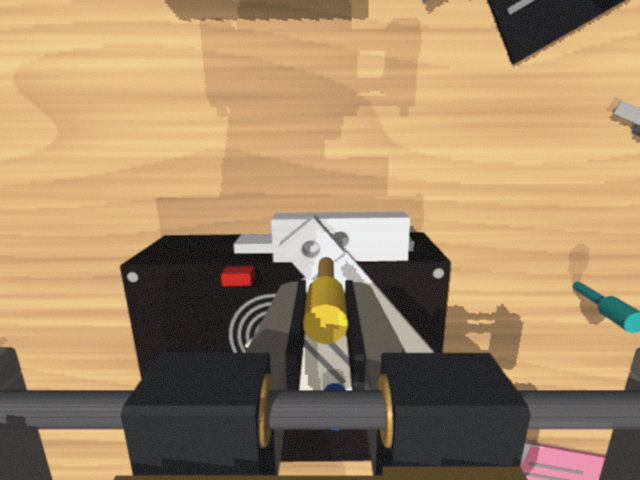

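The cover's knuckle hole shows at about (311,248), and the lower bracket hole peeps out at about (341,239), to the right (-y). I zoom in for exact pixels.

```bash
python3 - <<'E'
from h import *
im=cv2.imread("pics/w4.png")[205:285,270:370]
cv2.imwrite("pics/w4c.png",cv2.resize(im,(800,640),interpolation=cv2.INTER_CUBIC)[:600])
for uv in((311,248),(310,247)):print(pix2plane("wrist",uv,.099).round(4))
for uv in((341,239),):print(pix2plane("wrist",uv,.085).round(4))
E
```

```text
[0.6069 0.0062 0.099 ]
[0.6077 0.0069 0.099 ]
[ 0.6093 -0.016   0.085 ]
```

View pics/w4c.png

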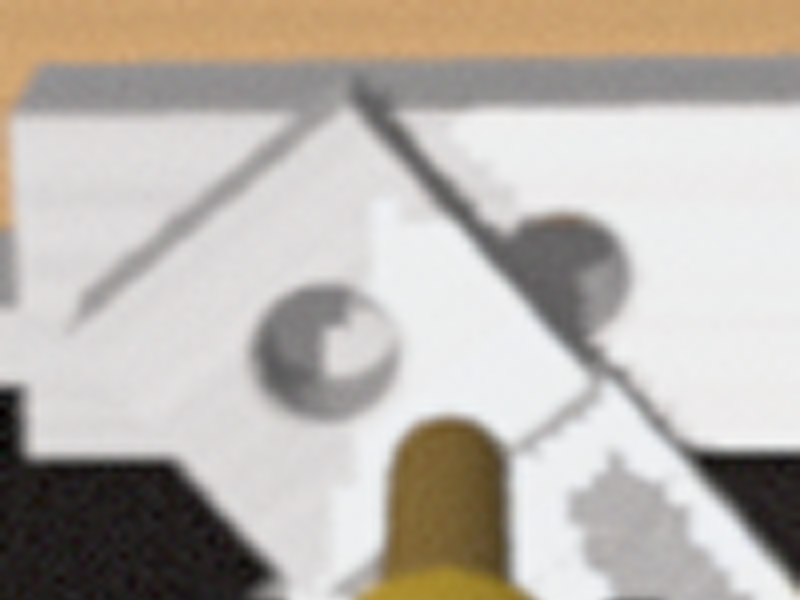

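Cover hole ≈ (0.6063, 0.0064), lower hole ≈ (0.609, -0.0155). I move over the cover hole and down close to it.

Emit:
drive_tool:
  plan:
    - [[0,0,-0.2,-0.002,-0.006,0,-0.8],[0,0,-0.2,-0.002,-0.0115,0.008,-0.8],[0,0,-0.2,-0.002,-0.0115,0.018,-0.8],[0,0,-0.2,-0.002,-0.0115,0.026,-0.8],[0,0,-0.2,-0.002,-0.0115,0.026,-0.8]]

```text
clock: 8.45
eef_pos: [0.6056, 0.0079, 0.125]
ee_rot: [3.141, 0.003, -0.005]
ft_force: [0.1, 0.2, -0.0]
gripper_width: 0.0192
gripper_force: 25.0
```

Emit:
drive_tool:
  plan:
    - [[0,0,0,0,0,0,-0.8],[0,0,0,0,0,0,-0.8],[0,0,0,0,0,0,-0.8]]

```text
clock: 8.75
eef_pos: [0.6072, 0.0078, 0.1274]
ee_rot: [3.142, 0.002, 0.001]
ft_force: [-1.3, 0.3, -0.8]
gripper_width: 0.0197
gripper_force: 25.0
```

```bash
python3 - <<'E'
from h import *
im=optics.get_image("wrist");go([.6065,.0065,.112],-90)
e=bot.get_state()["eef_pos"];t=proj("wrist",e-[0,0,.0224]);h=proj("wrist",(.6063,.0064,.099));print(t,h)
c=(int(t[0])-50,int(t[1])-50);a=cv2.resize(im[c[1]:c[1]+80,c[0]:c[0]+100],(800,640),interpolation=cv2.INTER_CUBIC)
cv2.imwrite("pics/w5.png",a[:600]);print(c)
E
```

```text
t 8.8 pos [0.6072 0.0078 0.1274] ydir -89.9 turn [-0.   -0.04  0.09] shift [-0.0007  0.0013  0.0154] F [-0.5  0.7 -0.2] q [-0.31  0.46  0.32  1.78 -0.18  0.92 -1.48] w 0.0195
[326.82014064 260.91141787] [328.96310353 258.99288238]
(276, 210)
```

View pics/w5.png

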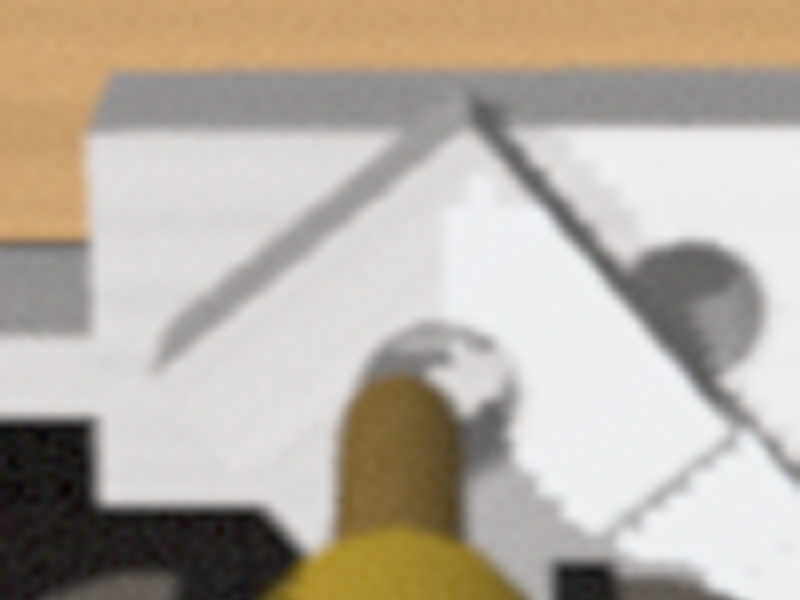

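Hole centre at (331,260), tip at (326,263); the tip must shift 3 mm right. I correct and ease into the knuckle.

Emit:
drive_tool:
  plan:
    - [[0,0,0,0,0.003,0,-0.8],[0,0,0,0,0.003,0.003,-0.8],[0,0,0,0,0.003,0.006,-0.8],[0,0,0,0,0.003,0.009,-0.8],[0,0,0,0,0.003,0.011,-0.8]]

```text
clock: 9.3
eef_pos: [0.6067, 0.005, 0.1155]
ee_rot: [3.142, 0.003, -0.001]
ft_force: [0.3, -0.1, -0.6]
gripper_width: 0.0191
gripper_force: 25.0
```

Emit:
drive_tool:
  plan:
    - [[0,0,0,0,0,0.001,-0.8],[0,0,0,0,0,0.002,-0.8],[0,0,0,0,0,0.002,-0.8]]

```text
clock: 9.6
eef_pos: [0.6069, 0.005, 0.1139]
ee_rot: [3.142, 0.003, -0.0]
ft_force: [0.2, 0.3, -1.1]
gripper_width: 0.0193
gripper_force: 25.0
```

Emit:
drive_tool:
  plan:
    - [[0,0,0,0,0,0.002,-0.8],[0,0,0,0,0,0.004,-0.8],[0,0,0,0,0.003,0.004,-0.8],[0,0,0,0.001,0.006,0.004,-0.8],[0,0,0,0.001,0.009,0.004,-0.8]]

```text
clock: 10.1
eef_pos: [0.6081, -0.0043, 0.11]
ee_rot: [3.142, 0.003, 0.0]
ft_force: [0.1, 0.2, -0.5]
gripper_width: 0.0195
gripper_force: 25.0
```

Emit:
drive_tool:
  plan:
    - [[0,0,0,0.0005,0.003,0,-0.8],[0,0,0,0.001,0.006,0,-0.8],[0,0,0,0.0015,0.009,0,-0.8],[0,0,0,0.0015,0.012,0,-0.8],[0,0,0,0.0015,0.012,0,-0.8]]

```text
clock: 10.6
eef_pos: [0.6095, -0.0169, 0.1101]
ee_rot: [3.141, 0.001, 0.0]
ft_force: [-0.7, 0.0, -0.5]
gripper_width: 0.0195
gripper_force: 25.0
```

```bash
python3 - <<'E'
from h import *
im=optics.get_image("wrist");cv2.imwrite("pics/w6.png",im);go([.609,-.017,.1],-90)
e=bot.get_state()["eef_pos"];print("tip",proj("wrist",e-[0,0,.0224]),"hole",proj("wrist",(.609,-.017,.085)))
E
```

```text
t 10.65 pos [ 0.6095 -0.0166  0.11  ] ydir -89.9 turn [ 0.02 -0.01  0.07] shift [-0.0005  0.0004  0.01  ] F [ 0.4  1.4 -0.7] q [-0.27  0.49  0.32  1.79 -0.19  0.9  -1.44] w 0.0192
tip [326.82301442 260.87136592] hole [327.47689957 260.19954233]
```

Now I feel downward gently, 1 mm per row.

Emit:
drive_tool:
  plan:
    - [[0,0,0,0,0,0.001,-0.8],[0,0,0,0,0,0.002,-0.8],[0,0,0,0,0,0.003,-0.8],[0,0,0,0,0,0.004,-0.8],[0,0,0,0,0,0.004,-0.8]]

```text
clock: 11.15
eef_pos: [0.6093, -0.016, 0.1058]
ee_rot: [3.142, 0.003, -0.0]
ft_force: [-0.1, -0.5, -0.3]
gripper_width: 0.0194
gripper_force: 25.0
```

Emit:
drive_tool:
  plan:
    - [[0,0,0,0,0,0.001,-0.8],[0,0,0,0,0,0.002,-0.8],[0,0,0,0,0,0.003,-0.8],[0,0,0,0,0,0.004,-0.8],[0,0,0,0,0,0.004,-0.8]]

```text
clock: 11.65
eef_pos: [0.6093, -0.0161, 0.1018]
ee_rot: [3.142, 0.003, -0.0]
ft_force: [-0.4, 0.0, 0.2]
gripper_width: 0.0192
gripper_force: 25.0
```

The tip is at about 0.079, below the bracket face and free of force, so it is in the hole. I continue.

Emit:
drive_tool:
  plan:
    - [[0,0,0,0,0,0.002,-0.8],[0,0,0,0,0,0.004,-0.8],[0,0,0,0,0,0.006,-0.8],[0,0,0,0,0,0.008,-0.8],[0,0,0,0,0,0.01,-0.8]]

```text
clock: 12.15
eef_pos: [0.6094, -0.0161, 0.0917]
ee_rot: [3.142, 0.003, -0.0]
ft_force: [-1.0, -0.1, -0.2]
gripper_width: 0.0195
gripper_force: 25.0
```

Emit:
drive_tool:
  plan:
    - [[0,0,0,0,0,0.003,-0.8],[0,0,0,0,0,0.006,-0.8],[0,0,0,0,0,0.009,-0.8],[0,0,0,0,0,0.012,-0.8],[0,0,0,0,0,0.012,-0.8]]

```text
clock: 12.65
eef_pos: [0.6091, -0.0161, 0.0794]
ee_rot: [3.141, 0.003, -0.001]
ft_force: [0.5, -0.1, -0.1]
gripper_width: 0.0193
gripper_force: 25.0
```

Emit:
drive_tool:
  plan:
    - [[0,0,0,0,0,0.001,-0.8],[0,0,0,0,0,0.002,-0.8],[0,0,0,0,0,0.003,-0.8],[0,0,0,0,0,0.003,-0.8]]

```text
clock: 13.05
eef_pos: [0.6094, -0.0161, 0.0769]
ee_rot: [3.142, 0.003, -0.0]
ft_force: [0.3, 0.8, -0.5]
gripper_width: 0.0199
gripper_force: 25.0
```

Emit:
drive_tool:
  plan:
    - [[0,0,0,0,0,0.0005,-0.8],[0,0,0,0,0,0.001,-0.8],[0,0,0,0,0,0.0015,-0.8],[0,0,0,0,0,0.0015,-0.8]]

```text
clock: 13.45
eef_pos: [0.6094, -0.0161, 0.0754]
ee_rot: [3.142, 0.003, 0.0]
ft_force: [-0.7, 0.1, -1.6]
gripper_width: 0.0196
gripper_force: 25.0
```

Almost home; half a millimetre at a time until contact shows.

Emit:
drive_tool:
  plan:
    - [[0,0,0,0,0,0.0005,-0.8],[0,0,0,0,0,0.001,-0.8],[0,0,0,0,0,0.001,-0.8]]

```text
clock: 13.75
eef_pos: [0.6096, -0.0161, 0.0753]
ee_rot: [-3.141, -0.002, -0.001]
ft_force: [-2.7, -0.1, 5.9]
gripper_width: 0.02
gripper_force: 25.0
```

Emit:
drive_tool:
  plan:
    - [[0,0,0,0,0,0.0005,-0.8],[0,0,0,0,0,0.001,-0.8],[0,0,0,0,0,0.001,-0.8]]

```text
clock: 14.05
eef_pos: [0.6097, -0.0161, 0.0752]
ee_rot: [-3.141, -0.002, -0.001]
ft_force: [-4.2, -0.6, 10.7]
gripper_width: 0.0195
gripper_force: 25.0
```

Contact at the expected height, with the force rising to 10 N, so the head is home. I release and lift clear.

Emit:
drive_tool:
  plan:
    - [[0,0,0,0,0,-0.002,-0.8],[0,0,0,0,0,-0.002,-0.3],[0,0,0,0,0,-0.002,-0.2],[0,0,0,0,0,-0.002,-0.2],[0,0,0,0,0,-0.002,-0.2]]

```text
clock: 14.55
eef_pos: [0.6093, -0.016, 0.0752]
ee_rot: [3.142, 0.003, -0.001]
ft_force: [0.3, 0.2, -0.5]
gripper_width: 0.0369
gripper_force: 0.0
```

Emit:
drive_tool:
  plan:
    - [[0,0,0,0,0,-0.01,-0.2],[0,0,0,0,0,-0.03,-0.2],[0,0,0,0,0,-0.06,-0.2],[0,0,0,0,0,-0.085,-0.2],[0,0,0,0,0,-0.085,-0.2]]

```text
clock: 15.05
eef_pos: [0.6123, -0.0163, 0.165]
ee_rot: [-3.141, -0.002, -0.012]
ft_force: [0.5, 0.2, 1.2]
gripper_width: 0.0367
gripper_force: 0.0
```

Emit:
drive_tool:
  plan:
    - [[0,0,0,0,0,0,-0.2],[0,0,0,0,0,0,-0.2],[0,0,0,0,0,0,-0.2]]

```text
clock: 15.35
eef_pos: [0.6086, -0.016, 0.1593]
ee_rot: [3.141, 0.003, -0.004]
ft_force: [0.3, -0.1, 0.1]
gripper_width: 0.0366
gripper_force: 0.0
```

```bash
python3 - <<'E'
from h import *
im,P=yellow(.131)
h=cv2.cvtColor(im,cv2.COLOR_BGR2HSV)
def blob(im,c,lo,hi,zs,bx=None):
    h=cv2.cvtColor(im,cv2.COLOR_BGR2HSV);m=cv2.inRange(h,lo,hi);n,l,st,ce=cv2.connectedComponentsWithStats(m)
    for i in range(1,n):
        if st[i,4]>30:print(c,st[i],ce[i].round(1),[pix2plane(c,ce[i],z).round(4) for z in zs])
blob(im,"wrist",(110,120,40),(128,255,255),(.123,.11))
for c in("scene","side"):
    im=optics.get_image(c);blob(im,c,(110,150,50),(128,255,255),(.108,));blob(im,c,(0,200,90),(6,255,255),(.095,))
    r=finder.tip_of(c,"cover_knob");print([(world(c,x["point"]).round(4),round(x["confidence"],2)) for x in r[:3]])
go([.6,0,.16],-90)
E
```

```text
pix [325.66830065 256.83169935] ptp [26 28] P [ 0.6092 -0.0153  0.131 ] tcp [ 0.6086 -0.016   0.1593]
wrist [309 377  17  13  58] [315.8 384.6] [array([ 0.5029, -0.008 ,  0.123 ]), array([ 0.4925, -0.0076,  0.11  ])]
scene [352 226   7  12  56] [354.8 231.1] [array([ 0.4756, -0.0149,  0.108 ])]
scene [213 266   8  12  70] [216.5 271.6] [array([ 0.848 , -0.1606,  0.108 ])]
scene [244 197   5  11  41] [246.3 201.9] [array([ 0.6147, -0.3284,  0.095 ])]
scene [342 265   9  10  52] [346.  269.5] [array([0.5866, 0.0595, 0.095 ])]
[(array([ 0.8064, -0.2338,  0.0405]), 0.97), (array([ 0.2283, -0.3105,  0.0342]), 0.93), (array([ 0.4832, -0.0104,  0.1237]), 0.63)]
side [217 142  37  11 179] [234.9 146.9] [array([0.241 , 0.7171, 0.095 ])]
side [359 336   8  17 121] [362.4 344. ] [array([ 0.5916, -0.3763,  0.095 ])]
[(array([ 0.2289, -0.309 ,  0.0395]), 0.72), (array([ 0.4784, -0.0064,  0.1227]), 0.65), (array([ 0.8087, -0.2257,  0.04  ]), 0.57)]
t 15.6 pos [ 0.6092 -0.0161  0.16  ] ydir -89.9 turn [0.01 0.05 0.09] shift [-0.0092 -0.0161  0.    ] F [ 0.2 -0.3 -0.6] q [-0.29  0.43  0.34  1.75 -0.17  0.99 -1.46] w 0.0367
```

```bash
python3 - <<'E'
from h import *
go([.479,-.010,.16],-105)
E
```

```text
t 15.6 pos [ 0.6092 -0.0161  0.16  ] ydir -89.9 turn [ 0.02  0.04 15.09] shift [-1.302e-01 -6.300e-03  1.000e-04] F [ 0.2 -0.3 -0.6] q [-0.29  0.43  0.34  1.75 -0.17  0.99 -1.46] w 0.0367
```

Emit:
drive_tool:
  plan:
    - [[0,0,3,-0.025,-0.001,0,-0.2],[0,0,7,-0.06,-0.003,0,-0.2],[0,0,11,-0.095,-0.005,0,-0.2],[0,0,15,-0.12,-0.006,0,-0.2],[0,0,15,-0.13,-0.006,0,-0.2]]

```text
clock: 16.1
eef_pos: [0.4773, -0.0101, 0.1604]
ee_rot: [-3.115, 0.407, 0.002]
ft_force: [0.2, -0.3, -1.1]
gripper_width: 0.0373
gripper_force: 0.0
```

Emit:
drive_tool:
  plan:
    - [[0,0,0,0,0,0,-0.2],[0,0,0,0,0,0,-0.2],[0,0,0,0,0,0,-0.2]]

```text
clock: 16.4
eef_pos: [0.4808, -0.0104, 0.1606]
ee_rot: [3.115, -0.406, 0.002]
ft_force: [-0.2, 0.6, -0.4]
gripper_width: 0.0365
gripper_force: 0.0
```

```bash
python3 - <<'E'
from h import *
M=optics.camera_model("wrist");im=optics.get_image("wrist")
h=cv2.cvtColor(im,cv2.COLOR_BGR2HSV);m=cv2.inRange(h,(105,120,40),(130,255,255));n,l,st,ce=cv2.connectedComponentsWithStats(m)
for i in range(1,n):
    if st[i,4]>100:
        v=h[...,2][l==i];t=np.argwhere((l==i)&(h[...,2]>np.percentile(v,80)*.85)).mean(0)[::-1]
        print(st[i],ce[i].round(1),t.round(1),pix2plane("wrist",t,.123).round(4))
go([.479,-.010,.068],-105)
E
```

```text
[314 234  27  36 788] [326.5 252.1] [326.7 257.3] [ 0.4774 -0.0098  0.123 ]
t 16.45 pos [ 0.4806 -0.0105  0.1605] ydir -104.9 turn [ 0.02 -0.04  0.12] shift [-0.0017 -0.0001  0.0925] F [-0.4  0.3 -0. ] q [-0.4   0.21  0.4   2.05 -0.1   0.9  -1.77] w 0.0369
```

Emit:
drive_tool:
  plan:
    - [[0,0,0,-0.003,0,0.03,-0.2],[0,0,0,-0.003,0,0.06,-0.2],[0,0,0,-0.003,0,0.08,-0.2],[0,0,0,-0.003,0,0.09,-0.2],[0,0,0,-0.003,0,0.09,-0.4]]
  newtons: 5

```text
clock: 16.95
eef_pos: [0.4761, -0.0098, 0.0693]
ee_rot: [3.114, -0.407, -0.004]
ft_force: [-0.3, 1.5, -0.3]
gripper_width: 0.0309
gripper_force: 0.0
```

Emit:
drive_tool:
  plan:
    - [[0,0,0,0,0,0,-0.45],[0,0,0,0,0,0,-0.45],[0,0,0,0,0,0,-0.45]]

```text
clock: 17.25
eef_pos: [0.4774, -0.0094, 0.0714]
ee_rot: [-3.114, 0.407, -0.003]
ft_force: [-0.2, 0.5, 0.8]
gripper_width: 0.0252
gripper_force: 0.0
```

```bash
python3 - <<'E'
from h import *
H=np.array([.6093,-.016]);s=bot.get_state();A=R.from_rotvec(s["ee_rot"]);e=s["eef_pos"]
for a in (175,170,165,160,155,150,148,146):
    p=H+.1321*np.array([np.cos(np.radians(a)),np.sin(np.radians(a))]);print(a,p.round(4),A.inv().apply(np.r_[p,e[2]]-e).round(4))
go([.48,-.01,.07],-105)
E
```

```text
175 [ 0.4777 -0.0045] [-0.001  -0.0049  0.    ]
170 [0.4792 0.0069] [-0.0025 -0.0163  0.    ]
165 [0.4817 0.0182] [-0.0029 -0.0278  0.    ]
160 [0.4852 0.0292] [-0.0024 -0.0393  0.    ]
155 [0.4896 0.0398] [-0.0009 -0.0507  0.    ]
150 [0.4949 0.05  ] [ 0.0016 -0.062   0.0001]
148 [0.4973 0.054 ] [ 0.0029 -0.0664  0.0001]
146 [0.4998 0.0579] [ 0.0043 -0.0708  0.0001]
t 17.25 pos [ 0.4774 -0.0094  0.0714] ydir -104.9 turn [-0.05 -0.1   0.1 ] shift [ 0.0027 -0.0001  0.0014] F [-0.2  0.5  0.8] q [-0.36  0.35  0.36  2.13 -0.19  0.69 -1.7 ] w 0.0252
```

Emit:
drive_tool:
  plan:
    - [[0,0,0,0,-0.005,0,-0.45],[0,0,0,-0.001,-0.013,0,-0.45],[0,0,0,-0.002,-0.021,0,-0.45],[0,0,0,-0.0025,-0.029,0,-0.45],[0,0,0,-0.002,-0.037,0,-0.45]]

```text
clock: 17.75
eef_pos: [0.484, 0.0278, 0.0705]
ee_rot: [-3.115, 0.406, 0.001]
ft_force: [-0.1, -0.5, 0.8]
gripper_width: 0.0251
gripper_force: 0.5
```

Emit:
drive_tool:
  plan:
    - [[0,0,0,0.0005,-0.006,0,-0.45],[0,0,0,0.001,-0.011,0,-0.45],[0,0,0,0.002,-0.016,0,-0.45],[0,0,0,0.003,-0.02,0,-0.45],[0,0,0,0.003,-0.024,0,-0.45]]

```text
clock: 18.25
eef_pos: [0.4935, 0.0494, 0.0705]
ee_rot: [3.115, -0.408, 0.001]
ft_force: [0.2, -0.8, -0.3]
gripper_width: 0.0252
gripper_force: 0.2
```

Now the last few millimetres slowly, watching for the stop.

Emit:
drive_tool:
  plan:
    - [[0,0,0,0.0005,-0.001,0,-0.45],[0,0,0,0.001,-0.002,0,-0.45],[0,0,0,0.001,-0.003,0,-0.45],[0,0,0,0.0015,-0.004,0,-0.45],[0,0,0,0.0015,-0.004,0,-0.45]]

```text
clock: 18.75
eef_pos: [0.4951, 0.0524, 0.0703]
ee_rot: [3.115, -0.408, -0.002]
ft_force: [-2.3, -1.9, 0.1]
gripper_width: 0.0252
gripper_force: 1.1
```

Emit:
drive_tool:
  plan:
    - [[0,0,0,0,-0.001,0,-0.45],[0,0,0,0.0005,-0.0015,0,-0.45],[0,0,0,0.0005,-0.002,0,-0.45],[0,0,0,0.0005,-0.002,0,-0.45]]

```text
clock: 19.15
eef_pos: [0.4952, 0.0533, 0.0702]
ee_rot: [3.113, -0.408, -0.004]
ft_force: [-5.6, -4.3, 2.3]
gripper_width: 0.0255
gripper_force: 2.7
```

Emit:
drive_tool:
  plan:
    - [[0,0,0,0,-0.001,0,-0.45],[0,0,0,0,-0.001,0,-0.45],[0,0,0,0,-0.001,0,-0.45]]
  newtons: 12

```text
clock: 19.45
eef_pos: [0.495, 0.0538, 0.0701]
ee_rot: [3.113, -0.409, -0.006]
ft_force: [-6.0, -5.3, 3.7]
gripper_width: 0.0254
gripper_force: 3.4
```

```bash
python3 - <<'E'
from h import *
a=optics.get_image("scene")[225:305,290:390];b=optics.get_image("wrist")
cv2.imwrite("pics/end1.png",np.hstack([cv2.resize(a,(375,300),interpolation=cv2.INTER_CUBIC),cv2.resize(b,(400,300))]))
go([.49,.05,.16])
E
```

```text
t 19.55 pos [0.4951 0.0537 0.0701] ydir -105.0 turn [ 0.15  0.18 -0.  ] shift [-0.0042  0.0051 -0.0898] F [-6.  -4.4  2.6] q [-0.46  0.39  0.34  2.08 -0.19  0.71 -1.83] w 0.0254
```

View pics/end1.png

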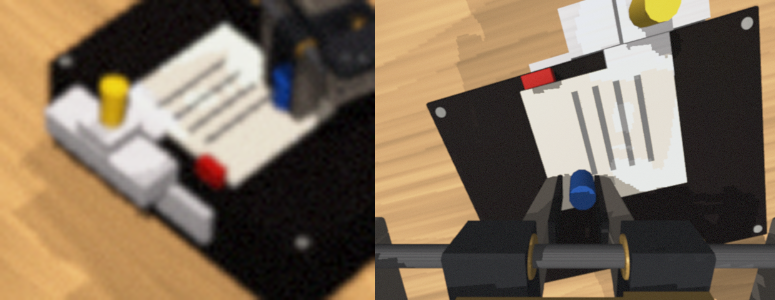

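The plate edge rests against the red stop, parallel to the case, with the yellow head over the knuckle. I back off, open and lift.

Emit:
drive_tool:
  plan:
    - [[0,0,0,0,0.002,0,-0.45],[0,0,0,0,0.003,0,-0.3],[0,0,0,0,0.003,0,-0.2],[0,0,0,0,0.003,0,-0.2],[0,0,0,0,0.003,0,-0.2]]

```text
clock: 20.05
eef_pos: [0.4966, 0.0529, 0.0707]
ee_rot: [-3.115, 0.407, -0.001]
ft_force: [0.5, 0.6, 0.6]
gripper_width: 0.0368
gripper_force: 0.0
```

Emit:
drive_tool:
  plan:
    - [[0,0,0,0,0.003,-0.01,-0.2],[0,0,0,0,0.003,-0.03,-0.2],[0,0,0,0,0.003,-0.06,-0.2],[0,0,0,0,0.003,-0.09,-0.2],[0,0,0,0,0.003,-0.11,-0.2]]

```text
clock: 20.55
eef_pos: [0.4963, 0.0494, 0.1833]
ee_rot: [-3.114, 0.408, -0.005]
ft_force: [-0.4, 0.5, -1.0]
gripper_width: 0.0369
gripper_force: 0.0
```

Emit:
drive_tool:
  plan:
    - [[0,0,0,0,0,0,-0.2],[0,0,0,0,0,0,-0.2],[0,0,0,0,0,0,-0.2]]

```text
clock: 20.85
eef_pos: [0.4946, 0.0495, 0.1796]
ee_rot: [3.114, -0.407, -0.002]
ft_force: [-0.0, -0.7, 0.2]
gripper_width: 0.0367
gripper_force: 0.0
```

```bash
python3 - <<'E'
from h import *
M=optics.camera_model("wrist");im=optics.get_image("wrist");h=cv2.cvtColor(im,cv2.COLOR_BGR2HSV)
def top(lo,hi,z,n0):
    m=cv2.inRange(h,lo,hi);n,l,st,ce=cv2.connectedComponentsWithStats(m)
    for i in range(1,n):
        if st[i,4]>80:
            v=h[...,2][l==i];t=np.argwhere((l==i)&(h[...,2]>np.percentile(v,80)*.88)).mean(0)[::-1]
            print(n0,st[i],t.round(1),pix2plane("wrist",t,z).round(4))
top((105,120,40),(130,255,255),.123,"knob");top((22,130,60),(35,255,255),.131,"yellow")
for c in("scene","side"):
    g=optics.get_image(c);m=cv2.inRange(cv2.cvtColor(g,cv2.COLOR_BGR2HSV),(22,130,60),(35,255,255));n,l,st,ce=cv2.connectedComponentsWithStats(m)
    print(c,[(st[i].tolist(),ce[i].round(1).tolist()) for i in range(1,n) if 20<st[i,4]<250],"exp",proj(c,(.609,-.016,.131)).round(1),proj(c,(.609,-.016,.099)).round(1))
go([.49,.05,.18])
E
```

```text
knob [312 222  24  33 665] [323.2 242.7] [0.496  0.0513 0.123 ]
yellow [ 368   42   38   35 1049] [389.9  59.1] [ 0.6017 -0.0193  0.131 ]
yellow [  0  53  10  57 397] [ 3.6 81.8] [0.6509 0.2149 0.131 ]
yellow [ 22 359  30  32 610] [ 31.  377.5] [0.4498 0.304  0.131 ]
scene [([612, 58, 8, 11, 24], [616.1, 63.0]), ([621, 87, 13, 16, 81], [627.1, 94.4]), ([316, 245, 8, 14, 83], [319.4, 250.9])] exp [320.6 249.4] [320.4 257.3]
side [([258, 188, 22, 15, 163], [268.5, 194.7]), ([345, 231, 8, 15, 99], [348.9, 237.6])] exp [350.2 232.9] [350.  243.2]
t 21.0 pos [0.4947 0.0495 0.1795] ydir -104.9 turn [ 0.07  0.09 -0.  ] shift [-0.0047  0.0007 -0.0005] F [-1.   0.6 -0.4] q [-0.51  0.22  0.39  1.99 -0.1   0.95 -1.9 ] w 0.0369
```

Cover and knob are in the closed place. I check the pin's seating from directly above, as I did after the insertion.

```bash
python3 - <<'E'
from h import *
print(optics.camera_model("wrist").keys());go([.609,-.016,.16],-90)
E
```

```text
dict_keys(['intrinsics', 'world_from_camera'])
t 21.0 pos [0.4947 0.0495 0.1795] ydir -104.9 turn [  0.06   0.1  -14.9 ] shift [0.1273 0.0338 0.0193] F [-1.   0.6 -0.4] q [-0.51  0.22  0.39  1.99 -0.1   0.95 -1.9 ] w 0.0369
```

Emit:
drive_tool:
  plan:
    - [[0,0,-4,0.03,0.008,0,-0.2],[0,0,-8,0.065,0.017,0.005,-0.2],[0,0,-12,0.1,0.026,0.012,-0.2],[0,0,-15,0.12,0.032,0.019,-0.2],[0,0,-15,0.127,0.034,0.019,-0.2]]

```text
clock: 21.5
eef_pos: [0.6096, -0.0178, 0.1594]
ee_rot: [3.14, -0.001, -0.005]
ft_force: [-0.3, -0.2, 0.1]
gripper_width: 0.0369
gripper_force: 0.0
```

Emit:
drive_tool:
  plan:
    - [[0,0,0,0,0,0,-0.2],[0,0,0,0,0,0,-0.2],[0,0,0,0,0,0,-0.2],[0,0,0,0,0,0,-0.2]]

```text
clock: 21.9
eef_pos: [0.609, -0.0149, 0.162]
ee_rot: [-3.141, -0.004, -0.001]
ft_force: [-0.2, 0.3, 0.2]
gripper_width: 0.0365
gripper_force: 0.0
```

```bash
python3 - <<'E'
from h import *
im,P=yellow(.131);m=cv2.inRange(cv2.cvtColor(im,cv2.COLOR_BGR2HSV),(22,130,60),(35,255,255))
n,l,st,ce=cv2.connectedComponentsWithStats(m);print(st[1+np.argmax(st[1:,4])])
a=cv2.imread("pics/w6.png");go([.6,0,.2])
E
```

```text
pix [333.69892473 265.66129032] ptp [25 27] P [ 0.6024 -0.0196  0.131 ] tcp [ 0.609  -0.0149  0.162 ]
[320 236  28  43 993]
t 21.95 pos [ 0.6091 -0.0151  0.162 ] ydir -89.9 turn [-0.03 -0.03 -0.  ] shift [-0.009  -0.0151 -0.038 ] F [-0.7 -0.  -0.6] q [-0.31  0.43  0.37  1.75 -0.18  0.99 -1.44] w 0.0369
```

The head now leans about 7 mm towards -x and -y, because the push at the stop tilted the pin in its clearance. I'll straighten it by closing the pads around it on the hinge axis, along the lean direction.

Emit:
drive_tool:
  plan:
    - [[0,0,8,0,0.001,0.005,0],[0,0,16,0,0.001,0.01,0],[0,0,24,0,0.001,0.01,0],[0,0,32,0,0.001,0.01,0],[0,0,40,0,0.001,0.01,0]]

```text
clock: 22.45
eef_pos: [0.6092, -0.0164, 0.1518]
ee_rot: [-2.95, 1.08, -0.0]
ft_force: [0.6, -0.2, 0.6]
gripper_width: 0.046
gripper_force: 0.0
```

Emit:
drive_tool:
  plan:
    - [[0,0,8,0,0,0,0],[0,0,16,0,0,0,0],[0,0,20,0,0,0,0],[0,0,20,0,0,0,0],[0,0,20,0,0,0,0]]

```text
clock: 22.95
eef_pos: [0.6093, -0.0164, 0.1517]
ee_rot: [-2.724, 1.565, -0.0]
ft_force: [0.4, -0.1, 0.4]
gripper_width: 0.0461
gripper_force: 0.0
```

```bash
python3 - <<'E'
from h import *
im,P=yellow(.131);go([.6093,-.016,.0757],30)
E
```

```text
pix [334.75159236 265.75796178] ptp [35 31] P [ 0.6022 -0.0169  0.131 ] tcp [ 0.6093 -0.0164  0.1517]
t 23.0 pos [ 0.6093 -0.0165  0.1517] ydir -149.8 turn [-0.02  0.01  0.21] shift [-0.0005 -0.0002  0.076 ] F [-0.2 -0.2  0.3] q [-0.48  0.48  0.6   1.77 -0.32  0.99 -2.37] w 0.0459
```

Emit:
drive_tool:
  plan:
    - [[0,0,0,0,0,0.02,0],[0,0,0,0,0,0.04,0],[0,0,0,0,0,0.06,0],[0,0,0,0,0,0.074,0],[0,0,0,0,0,0.074,0]]

```text
clock: 23.5
eef_pos: [0.608, -0.0168, 0.0757]
ee_rot: [2.721, -1.567, -0.005]
ft_force: [0.7, 0.3, -0.4]
gripper_width: 0.0457
gripper_force: 0.0
```

Emit:
drive_tool:
  plan:
    - [[0,0,0,0,0,0,-0.3],[0,0,0,0,0,0,-0.5],[0,0,0,0,0,0,-0.8],[0,0,0,0,0,0,-0.8],[0,0,0,0,0,0,-0.8]]
  newtons: 12

```text
clock: 24.0
eef_pos: [0.6097, -0.017, 0.0783]
ee_rot: [-2.722, 1.568, -0.001]
ft_force: [-0.4, -0.3, 4.3]
gripper_width: 0.0194
gripper_force: 12.0
```

Emit:
drive_tool:
  plan:
    - [[0,0,0,0,0,0.001,-0.8],[0,0,0,0,0,0.001,-0.8],[0,0,0,0,0,0.001,-0.8]]

```text
clock: 24.3
eef_pos: [0.6098, -0.017, 0.0782]
ee_rot: [-2.721, 1.568, -0.001]
ft_force: [-3.0, 0.3, 10.8]
gripper_width: 0.0194
gripper_force: 12.0
```

```bash
python3 - <<'E'
from h import *
go([.6093,-.016,.0757],30);im,P=yellow(.131)
E
```

```text
t 24.3 pos [ 0.6098 -0.017   0.0782] ydir -149.9 turn [-0.07  0.    0.09] shift [-0.0012 -0.0001  0.0025] F [-3.   0.3 10.8] q [-0.44  0.57  0.56  1.82 -0.38  0.86 -2.32] w 0.0194
pix [325.16288493 317.72933549] ptp [38 41] P [ 0.6099 -0.0177  0.131 ] tcp [ 0.6098 -0.017   0.0782]
```

Emit:
drive_tool:
  plan:
    - [[0,0,0,0,0,-0.002,-0.8],[0,0,0,0,0,-0.002,-0.4],[0,0,0,0,0,-0.002,-0.2],[0,0,0,0,0,-0.01,-0.2],[0,0,0,0,0,-0.03,-0.2]]

```text
clock: 24.85
eef_pos: [0.608, -0.0168, 0.1054]
ee_rot: [2.72, -1.567, -0.004]
ft_force: [-0.3, 0.0, -0.6]
gripper_width: 0.0368
gripper_force: 0.0
```

Emit:
drive_tool:
  plan:
    - [[0,0,0,0,0,-0.02,-0.2],[0,0,0,0,0,-0.046,-0.2],[0,0,0,0,0,-0.046,-0.2],[0,0,0,0,0,-0.046,-0.2],[0,0,0,0,0,-0.046,-0.2]]

```text
clock: 25.35
eef_pos: [0.6086, -0.0167, 0.1516]
ee_rot: [2.721, -1.568, -0.002]
ft_force: [-0.9, -0.7, 0.2]
gripper_width: 0.0367
gripper_force: 0.0
```

```bash
python3 - <<'E'
from h import *
im,P=yellow(.131);s=bot.get_state()
def box(im):
    m=cv2.inRange(cv2.cvtColor(im,cv2.COLOR_BGR2HSV),(22,130,60),(35,255,255));n,l,st,ce=cv2.connectedComponentsWithStats(m)
    return [(st[i].tolist(),ce[i].round(1).tolist()) for i in range(1,n) if 30<st[i,4]]
print("w",[b for b in box(im) if b[0][4]>500])
for z in(.131,.099):print(z,proj("wrist",(.6093,-.0165,z)).round(1))
for c in("scene","side"):print(c,[b for b in box(optics.get_image(c)) if b[0][4]<250])
go([.6093,-.016,.0757],30)
h=cv2.cvtColor(im,cv2.COLOR_BGR2HSV);m=cv2.inRange(h,(105,120,40),(130,255,255));n,l,st,ce=cv2.connectedComponentsWithStats(m)
print("blue",[(st[i].tolist()) for i in range(1,n) if st[i,4]>60],"knob exp",proj("wrist",(.497,.054,.123)),proj("wrist",(.496,.0513,.123)))
E
```

```text
pix [ 59.97065463 456.66817156] ptp [48 45] P [0.7037 0.2217 0.131 ] tcp [ 0.6086 -0.0167  0.1516]
w [([311, 233, 28, 41, 949], [324.5, 253.7]), ([44, 429, 47, 50, 1377], [65.8, 453.4])]
0.131 [323.6 261. ]
0.099 [323.6 245.3]
scene [([612, 59, 9, 12, 39], [615.4, 64.9]), ([605, 71, 9, 14, 35], [609.3, 77.3]), ([618, 87, 16, 22, 116], [625.7, 97.2]), ([316, 247, 7, 13, 68], [318.8, 252.8])]
side [([161, 15, 18, 22, 213], [169.1, 27.7]), ([258, 188, 22, 15, 161], [268.4, 194.7]), ([348, 231, 7, 14, 93], [351.0, 237.6])]
t 25.5 pos [ 0.6087 -0.0169  0.1515] ydir -149.9 turn [0.1  0.03 0.09] shift [-0.0004 -0.0011  0.0758] F [-0.4 -0.5  0.3] q [-0.48  0.48  0.6   1.77 -0.32  1.   -2.37] w 0.0366
blue [] knob exp [406.34185384 404.08642964] [409.46305598 402.06229983]
```

The pin is upright again over the axis. I verify the seat height by touching the top of the head with shut fingers; contact is expected at eef z ≈ 0.10.

Emit:
drive_tool:
  plan:
    - [[0,0,0,0,-0.001,0,-1],[0,0,0,0,-0.001,0,-1],[0,0,0,0,-0.001,0.02,-1],[0,0,0,0,-0.001,0.04,-1],[0,0,0,0,-0.001,0.042,-1]]

```text
clock: 26.0
eef_pos: [0.6084, -0.0162, 0.1082]
ee_rot: [2.72, -1.567, -0.006]
ft_force: [0.2, -0.1, 0.5]
gripper_width: 0.0006
gripper_force: 0.0
```

Emit:
drive_tool:
  plan:
    - [[0,0,0,0,0,0.001,-1],[0,0,0,0,0,0.002,-1],[0,0,0,0,0,0.003,-1],[0,0,0,0,0,0.004,-1],[0,0,0,0,0,0.004,-1]]

```text
clock: 26.5
eef_pos: [0.6104, -0.0163, 0.1068]
ee_rot: [-2.722, 1.568, -0.001]
ft_force: [-0.1, 0.7, -0.3]
gripper_width: 0.0005
gripper_force: 0.0
```

Emit:
drive_tool:
  plan:
    - [[0,0,0,0,0,0.001,-1],[0,0,0,0,0,0.002,-1],[0,0,0,0,0,0.003,-1],[0,0,0,0,0,0.003,-1]]

```text
clock: 26.9
eef_pos: [0.6101, -0.0164, 0.1033]
ee_rot: [2.722, -1.568, -0.0]
ft_force: [-0.2, 0.3, 0.4]
gripper_width: 0.0004
gripper_force: 0.0
```

Emit:
drive_tool:
  plan:
    - [[0,0,0,0,0,0.001,-1],[0,0,0,0,0,0.0015,-1],[0,0,0,0,0,0.0015,-1]]

```text
clock: 27.2
eef_pos: [0.6101, -0.0164, 0.1019]
ee_rot: [2.722, -1.568, -0.0]
ft_force: [0.1, -0.2, 0.0]
gripper_width: 0.0005
gripper_force: 0.0
```

No contact down to 0.102, so the head isn't standing proud. Next I rise and check the cover's closure.

Emit:
drive_tool:
  plan:
    - [[0,0,0,0,0,-0.03,-0.6],[0,0,0,0,0,-0.07,-0.4],[0,0,-8,0,0,-0.075,-0.2],[0,0,-16,0,0,-0.075,-0.2],[0,0,-24,0,0,-0.075,-0.2]]

```text
clock: 27.7
eef_pos: [0.6105, -0.0163, 0.1776]
ee_rot: [-2.991, 0.959, -0.002]
ft_force: [-0.4, 0.4, -0.3]
gripper_width: 0.0359
gripper_force: 0.0
```

```bash
python3 - <<'E'
from h import *
go([.497,.052,.18],-105)
E
```

```text
t 27.7 pos [ 0.6105 -0.0163  0.1776] ydir -125.6 turn [ -0.04  -0.05 -20.57] shift [-0.132   0.0104 -0.0025] F [-0.4  0.4 -0.3] q [-0.42  0.43  0.52  1.74 -0.25  1.03 -2.01] w 0.0359
```

Emit:
drive_tool:
  plan:
    - [[0,0,-5,-0.03,0.002,-0.002,-0.2],[0,0,-10,-0.065,0.005,-0.002,-0.2],[0,0,-15,-0.1,0.008,-0.002,-0.2],[0,0,-20,-0.125,0.01,-0.002,-0.2],[0,0,-20.5,-0.132,0.01,-0.002,-0.2]]

```text
clock: 28.2
eef_pos: [0.4954, 0.0545, 0.1791]
ee_rot: [-3.113, 0.415, 0.002]
ft_force: [-0.3, 0.4, 0.9]
gripper_width: 0.0366
gripper_force: 0.0
```

Emit:
drive_tool:
  plan:
    - [[0,0,0,0,0,0,-0.2],[0,0,0,0,0,0,-0.2],[0,0,0,0,0,0,-0.2],[0,0,0,0,0,0,-0.2]]

```text
clock: 28.6
eef_pos: [0.4982, 0.0522, 0.1788]
ee_rot: [3.112, -0.424, 0.0]
ft_force: [-0.8, 0.1, 1.4]
gripper_width: 0.0366
gripper_force: 0.0
```

```bash
python3 - <<'E'
from h import *
im=optics.get_image("wrist");cv2.imwrite("pics/w7.png",im);h=cv2.cvtColor(im,cv2.COLOR_BGR2HSV)
def top(m,z,n0,k=.88):
    n,l,st,ce=cv2.connectedComponentsWithStats(m)
    for i in range(1,n):
        if st[i,4]>150:
            v=h[...,2][l==i];t=np.argwhere((l==i)&(h[...,2]>np.percentile(v,80)*k)).mean(0)[::-1]
            print(n0,st[i],t.round(1),pix2plane("wrist",t,z).round(4))
top(cv2.inRange(h,(105,120,40),(130,255,255)),.123,"knob");top(cv2.inRange(h,(22,130,60),(35,255,255)),.131,"yellow")
red=cv2.inRange(h,(0,150,60),(8,255,255))|cv2.inRange(h,(172,150,60),(180,255,255))
n,l,st,ce=cv2.connectedComponentsWithStats(red);i=1+np.argmax(st[1:,4])
r=cv2.boxPoints(cv2.minAreaRect(np.argwhere(l==i)[:,::-1].astype(np.float32)));print("red",st[i],[(q.round(1).tolist(),pix2plane("wrist",q,.101)[:2].round(4).tolist()) for q in r])
w=((h[...,1]<50)&(h[...,2]>120)).astype(np.uint8);n,l,st,ce=cv2.connectedComponentsWithStats(w)
o=np.argsort(-st[1:,4])[:3]+1
for i in o:print("white",st[i],ce[i].round())
# sample lines: world grid at z=.091, brightness map of rows X for plate edge
for P in((.579,.07),(.579,.05),(.579,.03),(.579,.0)):
    row=[]
    for dx in np.arange(-.02,.02,.002):
        u=proj("wrist",(P[0]+dx,P[1],.091)).round().astype(int)
        row.append(tuple(int(x) for x in h[u[1],u[0]][1:]) if 0<=u[0]<640 and 0<=u[1]<480 else None)
    print(P[1],row)
go([.497,.052,.18],-105)
E
```

```text
knob [318 226  25  33 675] [330.1 246.6] [0.4956 0.05   0.123 ]
yellow [ 367   36   35   40 1044] [386.1  52.8] [ 0.6085 -0.016   0.131 ]
yellow [  0  54  14  66 625] [ 5.  88.4] [0.6523 0.217  0.131 ]
yellow [ 25 364  33  27 548] [ 35.5 381.7] [0.4518 0.305  0.131 ]
red [267 120  34  22 475] [([265.8999938964844, 128.10000610351562], [0.5875, 0.0725]), ([296.70001220703125, 119.0], [0.5875, 0.0493]), ([300.8999938964844, 133.3000030517578], [0.5773, 0.0493]), ([270.1000061035156, 142.39999389648438], [0.5772, 0.0727])]
white [  265    19   189   253 27297] [361. 151.]
white [ 579  283   61   41 1674] [606. 301.]
white [ 44 307  36  64 317] [ 62. 338.]
0.07 [(16, 235), (14, 236), (14, 237), (13, 236), (13, 236), (13, 237), (14, 237), (15, 236), (12, 237), (131, 115), (206, 204), (195, 209), (193, 211), (194, 210), (194, 192), (110, 176), (113, 199), (116, 195), (111, 193), (116, 203)]
0.05 [(16, 236), (14, 236), (13, 237), (15, 237), (14, 236), (13, 236), (14, 236), (28, 148), (27, 149), (26, 88), (188, 69), (162, 82), (181, 55), (133, 67), (95, 51), (8, 216), (2, 229), (2, 227), (21, 223), (111, 197)]
0.03 [(14, 237), (14, 236), (14, 236), (15, 237), (15, 237), (15, 236), (14, 236), (14, 236), (14, 237), (19, 161), (33, 39), (42, 36), (32, 40), (29, 44), (39, 39), (8, 68), (3, 226), (3, 226), (2, 227), (3, 226)]
0.0 [(16, 236), (2, 234), (5, 239), (5, 240), (4, 239), (5, 238), (5, 240), (4, 238), (5, 240), (2, 228), (3, 225), (2, 227), (1, 221), (2, 224), (2, 222), (2, 223), (2, 208), (8, 167), (2, 205), (4, 212)]
t 28.65 pos [0.498  0.0523 0.1788] ydir -105.5 turn [ 0.04 -0.01 -0.49] shift [-0.0009  0.0005 -0.0012] F [-0.1  0.5  0. ] q [-0.56  0.22  0.44  1.99 -0.12  0.95 -1.89] w 0.0365
```

```bash
python3 - <<'E'
from h import *
im=cv2.imread("pics/w7.png");g=im.astype(np.float32)
for y in(.068,.064,.058,.054,.035,.030,.025,.020):
    xs=np.arange(.570,.585,.0005);uv=np.array([proj("wrist",(x,y,.091)) for x in xs],np.float32)
    v=cv2.remap(g,uv[:,0].reshape(1,-1),uv[:,1].reshape(1,-1),cv2.INTER_LINEAR)[0]
    b=v[:,0];e=xs[np.argmax(b<130)];print(y,"edge",round(float(e),4),"minGray",v.max(1).min().round(),v.max(1).astype(int).tolist())
E
```

```text
0.068 edge 0.576 minGray 93.0 [236, 235, 236, 236, 236, 228, 208, 179, 160, 155, 154, 144, 124, 93, 111, 142, 181, 196, 203, 204, 205, 205, 205, 204, 205, 207, 208, 210, 210, 210, 212]
0.064 edge 0.5755 minGray 96.0 [236, 237, 236, 233, 206, 178, 156, 148, 145, 149, 147, 140, 114, 96, 96, 139, 174, 196, 201, 203, 204, 205, 206, 207, 208, 209, 209, 209, 209, 210, 212]
0.058 edge 0.5755 minGray 104.0 [235, 236, 236, 236, 236, 235, 232, 203, 174, 149, 149, 142, 130, 104, 106, 136, 173, 194, 204, 201, 201, 204, 204, 204, 204, 205, 205, 206, 207, 209, 210]
0.054 edge 0.576 minGray 98.0 [236, 236, 236, 236, 234, 224, 195, 164, 151, 148, 146, 144, 125, 102, 98, 131, 168, 191, 200, 202, 201, 203, 204, 204, 204, 206, 206, 206, 206, 208, 210]
0.035 edge 0.5775 minGray 34.0 [236, 236, 236, 236, 236, 236, 236, 236, 236, 236, 236, 237, 234, 214, 157, 96, 54, 38, 38, 38, 34, 39, 41, 39, 39, 39, 39, 42, 44, 42, 43]
0.03 edge 0.5775 minGray 38.0 [236, 236, 236, 236, 236, 236, 235, 235, 236, 236, 236, 237, 234, 223, 171, 111, 61, 43, 39, 40, 39, 38, 37, 41, 40, 41, 39, 39, 40, 39, 41]
0.025 edge 0.5775 minGray 38.0 [236, 236, 236, 237, 236, 236, 236, 236, 236, 236, 236, 236, 235, 230, 180, 120, 60, 43, 37, 37, 40, 40, 39, 41, 41, 41, 40, 38, 37, 38, 40]
0.02 edge 0.5775 minGray 36.0 [236, 236, 236, 236, 236, 236, 236, 236, 236, 236, 236, 236, 236, 232, 186, 132, 74, 52, 41, 37, 38, 40, 41, 41, 39, 36, 36, 40, 44, 42, 41]
```

The cover is parallel to the case within about 1°, with under 1 mm of gap at the stop. A gentle nudge at the knob, straight along +x and in line with the stop (so no load on the pin), will close that.

Emit:
drive_tool:
  plan:
    - [[0,0,-8,0,0,0,-0.2],[0,0,-16,0,0,0,-0.2],[0,0,-24,0,0,0,-0.2],[0,0,-32,0,0,0,-0.2],[0,0,-40,0,0,0,-0.2]]

```text
clock: 29.15
eef_pos: [0.4977, 0.0526, 0.1788]
ee_rot: [3.068, 0.677, -0.0]
ft_force: [-0.6, -0.6, 0.4]
gripper_width: 0.0367
gripper_force: 0.0
```

Emit:
drive_tool:
  plan:
    - [[0,0,-8,0,0,0,-0.2],[0,0,-16,0,0,0,-0.2],[0,0,-24,0,0,0,-0.2],[0,0,-32,0,0,0,-0.2],[0,0,-40,0,0,0,-0.2]]

```text
clock: 29.65
eef_pos: [0.4977, 0.0525, 0.1788]
ee_rot: [2.651, 1.685, -0.0]
ft_force: [-0.5, -0.4, -0.4]
gripper_width: 0.0365
gripper_force: 0.0
```

Emit:
drive_tool:
  plan:
    - [[0,0,-8,0,0,0,-0.2],[0,0,-16,0,0,0,-0.2],[0,0,-24,0,0,0,-0.2],[0,0,-25,0,0,0,-0.2],[0,0,-25,0,0,0,-0.2]]

```text
clock: 30.15
eef_pos: [0.4976, 0.0526, 0.1788]
ee_rot: [-2.233, -2.21, 0.0]
ft_force: [0.4, -0.5, -0.6]
gripper_width: 0.0367
gripper_force: 0.0
```

```bash
python3 - <<'E'
from h import *
im=optics.get_image("wrist");h=cv2.cvtColor(im,cv2.COLOR_BGR2HSV)
m=cv2.inRange(h,(105,120,40),(130,255,255));n,l,st,ce=cv2.connectedComponentsWithStats(m)
for i in range(1,n):
    if st[i,4]>150:
        v=h[...,2][l==i];t=np.argwhere((l==i)&(h[...,2]>np.percentile(v,80)*.88)).mean(0)[::-1];print(st[i],pix2plane("wrist",t,.123).round(4))
go([.496,.051,.07],0)
E
```

```text
[310 228  26  34 684] [0.4949 0.0511 0.123 ]
[571 430  28  24 406] [ 0.7274 -0.134   0.123 ]
t 30.2 pos [0.4976 0.0526 0.1789] ydir -0.6 turn [-0.    0.01 -0.59] shift [-0.0016 -0.0016  0.1089] F [-0.4  0.2  0.8] q [-0.33  0.22  0.18  1.98 -0.05  0.95 -0.14] w 0.0368
```

Emit:
drive_tool:
  plan:
    - [[0,0,-0.6,-0.0015,-0.002,0.035,-0.2],[0,0,-0.6,-0.0015,-0.002,0.07,-0.2],[0,0,-0.6,-0.0015,-0.002,0.095,-0.2],[0,0,-0.6,-0.0015,-0.002,0.107,-0.2],[0,0,-0.6,-0.0015,-0.002,0.107,-0.45]]
  newtons: 12

```text
clock: 30.7
eef_pos: [0.4945, 0.0512, 0.0707]
ee_rot: [-2.218, -2.223, 0.004]
ft_force: [0.1, 0.4, 0.5]
gripper_width: 0.0308
gripper_force: 0.0
```

Emit:
drive_tool:
  plan:
    - [[0,0,0,0,0,0,-0.45],[0,0,0,0,0,0,-0.45],[0,0,0,0,0.001,0,-0.45],[0,0,0,0,0.001,0,-0.45]]

```text
clock: 31.1
eef_pos: [0.4972, 0.0516, 0.0729]
ee_rot: [2.217, 2.224, 0.002]
ft_force: [0.1, -0.0, 1.0]
gripper_width: 0.0254
gripper_force: 0.0
```

Emit:
drive_tool:
  plan:
    - [[0,0,0,0,0.0005,0,-0.45],[0,0,0,0,0.001,0,-0.45],[0,0,0,0,0.001,0,-0.45]]

```text
clock: 31.4
eef_pos: [0.4976, 0.0514, 0.0721]
ee_rot: [2.218, 2.225, 0.0]
ft_force: [-0.5, 0.1, -0.0]
gripper_width: 0.0252
gripper_force: 0.0
```

Emit:
drive_tool:
  plan:
    - [[0,0,0,0,0.0005,0,-0.45],[0,0,0,0,0.001,0,-0.45],[0,0,0,0,0.001,0,-0.45]]

```text
clock: 31.7
eef_pos: [0.4984, 0.0514, 0.0719]
ee_rot: [-2.218, -2.225, 0.0]
ft_force: [-0.4, 0.2, -0.1]
gripper_width: 0.0251
gripper_force: 0.1
```

Emit:
drive_tool:
  plan:
    - [[0,0,0,0,0.0005,0,-0.45],[0,0,0,0,0.001,0,-0.45],[0,0,0,0,0.001,0,-0.45]]

```text
clock: 32.0
eef_pos: [0.4991, 0.0516, 0.0719]
ee_rot: [-2.217, -2.225, 0.001]
ft_force: [-1.6, 1.5, 1.3]
gripper_width: 0.0251
gripper_force: 0.9
```

Emit:
drive_tool:
  plan:
    - [[0,0,0,0,0.0005,0,-0.45],[0,0,0,0,0.001,0,-0.45],[0,0,0,0,0.001,0,-0.45]]

```text
clock: 32.3
eef_pos: [0.4991, 0.0515, 0.0718]
ee_rot: [-2.216, -2.224, 0.003]
ft_force: [-5.6, 0.5, 3.6]
gripper_width: 0.0253
gripper_force: 2.6
```

Firm on the stop at 5 N. I back off, open and lift.

Emit:
drive_tool:
  plan:
    - [[0,0,0,0,-0.003,0,-0.45],[0,0,0,0,-0.003,0,-0.2],[0,0,0,0,-0.003,0,-0.2],[0,0,0,0,-0.003,0,-0.2],[0,0,0,0,-0.003,-0.02,-0.2]]

```text
clock: 32.8
eef_pos: [0.4958, 0.0511, 0.0903]
ee_rot: [-2.216, -2.224, 0.006]
ft_force: [0.4, 1.0, -0.5]
gripper_width: 0.0364
gripper_force: 0.0
```

Emit:
drive_tool:
  plan:
    - [[0,0,0,0.004,0.03,-0.04,-0.2],[0,0,0,-0.015,0.06,-0.09,-0.2],[0,0,0,-0.04,0.09,-0.09,-0.2],[0,0,0,-0.06,0.115,-0.09,-0.2],[0,0,0,-0.06,0.115,-0.09,-0.2]]

```text
clock: 33.3
eef_pos: [0.6156, -0.0125, 0.1824]
ee_rot: [2.221, 2.217, 0.001]
ft_force: [-0.4, -0.3, -0.2]
gripper_width: 0.0366
gripper_force: 0.0
```

Emit:
drive_tool:
  plan:
    - [[0,0,0,0,0,0,-0.2],[0,0,0,0,0,0,-0.2],[0,0,0,0,0,0,-0.2],[0,0,0,0,0,0,-0.2]]

```text
clock: 33.7
eef_pos: [0.6121, -0.0072, 0.182]
ee_rot: [-2.216, -2.226, -0.0]
ft_force: [-0.1, -0.5, -1.1]
gripper_width: 0.0363
gripper_force: 0.0
```

```bash
python3 - <<'E'
from h import *
im=optics.get_image("wrist");cv2.imwrite("pics/w8.png",im);h=cv2.cvtColor(im,cv2.COLOR_BGR2HSV)
for n0,m,z in(("knob",cv2.inRange(h,(105,120,40),(130,255,255)),.123),("yel",cv2.inRange(h,(22,130,60),(35,255,255)),.131)):
    n,l,st,ce=cv2.connectedComponentsWithStats(m)
    for i in range(1,n):
        if st[i,4]>150:
            v=h[...,2][l==i];t=np.argwhere((l==i)&(h[...,2]>np.percentile(v,80)*.88)).mean(0)[::-1];print(n0,st[i],t.round(1),pix2plane("wrist",t,z).round(4))
print("head exp",proj("wrist",(.609,-.016,.131)),proj("wrist",(.609,-.016,.099)))
g=im.astype(np.float32)
for y in(.066,.06,.054,.035,.025,.015,.005):
    xs=np.arange(.570,.585,.0005);uv=np.array([proj("wrist",(x,y,.091)) for x in xs],np.float32)
    v=cv2.remap(g,uv[:,0].reshape(1,-1),uv[:,1].reshape(1,-1),cv2.INTER_LINEAR)[0];print(y,v.max(1).astype(int).tolist())
go([.609,-.016,.16])
E
```

```text
knob [145 151  43  29 950] [159.2 165.8] [0.4964 0.0504 0.123 ]
yel [310 238  26  36 747] [322.3 261.1] [ 0.6093 -0.0163  0.131 ]
head exp [321.83111353 260.70798382] [322.19657166 246.85459014]
0.066 [238, 238, 238, 238, 238, 229, 212, 177, 160, 150, 147, 145, 145, 154, 168, 185, 198, 204, 208, 210, 209, 207, 207, 208, 211, 208, 207, 208, 209, 210, 211]
0.06 [238, 238, 238, 237, 236, 236, 234, 231, 222, 197, 166, 155, 152, 158, 173, 187, 202, 204, 204, 203, 205, 207, 207, 206, 206, 205, 206, 207, 209, 208, 206]
0.054 [238, 237, 237, 237, 238, 236, 226, 201, 169, 155, 148, 150, 149, 154, 168, 184, 195, 201, 203, 203, 203, 204, 206, 207, 207, 207, 206, 206, 207, 208, 207]
0.035 [238, 237, 237, 237, 237, 236, 237, 237, 237, 237, 237, 237, 237, 236, 235, 224, 203, 151, 102, 57, 45, 42, 40, 37, 35, 39, 42, 42, 43, 43, 43]
0.025 [237, 237, 237, 237, 237, 237, 237, 237, 237, 237, 238, 238, 238, 237, 235, 225, 197, 154, 105, 66, 46, 41, 43, 43, 42, 41, 41, 41, 39, 42, 44]
0.015 [237, 237, 237, 237, 237, 237, 237, 237, 237, 236, 237, 237, 237, 238, 237, 234, 217, 181, 126, 81, 49, 40, 37, 38, 41, 41, 37, 37, 36, 35, 38]
0.005 [241, 239, 238, 237, 237, 236, 235, 236, 238, 239, 240, 242, 243, 242, 238, 232, 225, 224, 223, 222, 222, 223, 224, 223, 221, 219, 218, 217, 219, 222, 222]
t 33.75 pos [ 0.6123 -0.0074  0.1821] ydir 0.3 turn [-0.   -0.01 -0.  ] shift [-0.0086 -0.0033  0.0221] F [-1.  -0.1  0. ] q [-0.21  0.41  0.21  1.71 -0.1   1.03  0.05] w 0.0365
```

The gap at the stop is gone, the plate edge is parallel to the case, and the pin is upright and seated at (0.609, -0.016). The gripper is clear, so I hand the job in.

```bash
python3 -c "
from rig import workorder
print(workorder.job_done())"
```

```text
the job is handed in; nothing more can be done
None
```

The yellow-headed pin is fully home through both knuckles, and the cover is closed against the red stop and released. I handed the job in at about 34 s. Pushing the cover shut tilted the pin, so I stood it upright, then nudged the cover back onto the stop and checked both in the wrist camera.

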